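# Fetch the clamp plate from the tilt-out bin and close the gluing jig

## Robot

A 6-joint arm with a two-finger parallel gripper is mounted at the origin on the work surface. World frame = base frame: x ahead of the robot, y to its left, z up, the work surface at z = 0. Lengths are in mm, angles in rad, forces in N, time in s.
With the tool pointing down it reaches from about 300 to 775 mm from the base axis. Payload 14.6 kg.
Tool frame: the origin (TCP) lies midway between the tips of the shut fingers; the grasp point (between the pads) lies 19 mm behind it (pinch_z is the distance from the TCP to the grasp point, in mm); z points along the fingers, y is the direction in which the jaws open and shut (so a half turn about z gives the same grasp; the last joint's range is limited). The gripper opens to 94 mm and grips with 3 to 60 N. Pads are 16 mm wide; open, the fingers measure 119 mm over their backs; the gripper's body (75 mm by 177 mm) begins 78 mm behind the grasp point.
Start: joints at [1.068, 0.3, 1.521, -0, 1.321, -0.067], TCP at [232.171, 498.584, 205.446] pointing down, gripper open.
Joint ranges: [-3.03, 3.03], [-0.79, 2.21], [0.23, 2.52], [-1.04, 4.18], [0, 3.07], [-2.55, 2.55]. Speed limits (rad/s): [2.22, 2.22, 2.57, 3.14, 3.14, 3.14].

## Interface

Orientations are given as [roll, pitch, yaw] about the fixed x, y, z axes, in that order (R = Rz(yaw) Ry(pitch) Rx(roll)).
In Python, from cell import read_state, camera, sign_off, pinch_z gives the robot as it stands. The module is installed in compiled form; this text tells all that it offers.
- The arm moves only by the tool servo_tool, never from a script. Its argument "series" is a list of rows, each a list of 6 numbers: the shift along the tool's x, y, z in cm, then the turn, a rotation vector about the tool's x, y, z in rad. In form: [[tx, ty, tz, rx, ry, rz], ...]. A call has exactly 10 rows; each row is the pose to reach, as a shift and turn from the pose commanded when the call began, along the tool's axes at that moment; what a row does not reach only later rows make up. A row lasts 1/12 s, in which the tool goes at most 41.7 mm and 7.16 degrees, less where a joint would pass 70% of its speed; a pose out of reach is approached as far as the arm can. A call with a gripper value outside its range is refused whole. "gripper" is the finger opening in cm, from 0 to 9.4, set as the call begins (left out, the last holds). The fingers move at their own pace and stop on an object; "grip_force" is the grip in N (left out, the last holds). Time passes only in rows, so rows that repeat a pose let the fingers close, or fill a call up. It gives the time, the measured TCP pose, the force and the opening at its end, in the units of the state.
- read_state(): the state, without advancing time (a new reading comes with each control period).
- camera(name): name is "scene" or "side" or "wrist"; returns a dict with "pixels" (420x560x3 uint8, red, green, blue), "fx", "fy", "cx", "cy" (pixels), "pose" (4x4, takes a point from camera to world coordinates); the wrist camera has in their place "mount" (4x4, takes a point from camera to tool coordinates, whose origin is the TCP and whose axes are the flange's). Camera axes: x right, y down, z forward; pixel columns grow to the right and rows downward; lengths in mm; the calibration is good to about 2 mm. A picture is of the moment at which its call begins: read the wrist's pose just before it. There is no depth.
- sign_off(): hands the job in, once; it reports no verdict.
The state is a dict: "clock": time; "joints": joint angles; "qd": joint speeds; "effort": joint torques, N m; "eef_pos": TCP position; "eef_rot": TCP orientation; "wrist_force": force on the tool from outside, world axes, zero at the start; "moment": the same for the moment, N m; "finger_gap": finger opening in mm.
Only numpy, scipy, OpenCV 4.12 (cv2) and the standard library are available. Lean on these libraries where they do the work, as an engineer would, in place of code of your own. Each camera call takes 0.05 s, during which the arm holds its last target.

## Task

Tilt the bin that holds the clamp plate forward by its bar handle, take the plate out, and lower it level and gently, without dropping it, over the jig's two guide pins until it sits flat on both collars, grip upwards. Then tilt that bin fully shut again. Leave the other bin shut and the other things on the table where they are.

Things in the scene. Friction and masses are not known exactly. Their poses are not given: they have to be found in the camera images.
- binA_handle (a point): Middle of the bar handle of the bin that holds the clamp plate: a level round steel bar 10 mm thick, 100 mm long, 45 mm off the bin's front on two end stalks, 10 mm below the front's upper edge. Axes are the bin's and tilt with it: y along the bar, z up the front, -x out of the front. From the pivot it lies at (-45, 0, 100) mm in the bin's axes.
- binA_pivot (a point): Pivot of that bin, at the foot of its front, 30 mm above the table; axis along y; axes tilt with the bin. The bin is an open-topped grey box, x 0 to 118 mm, 176 mm wide (166 inside); front 6 mm thick, z -6 to 110 mm; inner floor at z = 30; sides and back up to z = 70.
- caseA: Fixed grey open-fronted case in which that bin stands, 140 mm deep, 196 wide, 172 high. Origin on the table below the pivot, front towards -x. A clear cover from 60 mm behind the pivot keeps hands out from above until the bin is tilted. Two identical cases with bins and the jig stand in a row in any order; the bins differ only in what is in them.
- binA (a joint): Tilt of that bin in rad: 0 = shut (front upright), 0.65 = fully forward, top towards the robot, at its stop. Stiff hinge (about 0.25 N m): it stays where it is left when well open; near shut it may fall shut. Pulling the handle takes about 6 N.
- binB (a joint): Tilt of the other, identical bin, which holds two white blocks; 0 = shut. It is to stay shut.
- plate_mid (a point): Clamp plate: aluminium, 50 x 136 x 12 mm (x, y, z), 12 mm through holes at y = +50 and -50 mm, wooden grip upright in the middle, 24 (x) by 16 (y) mm, 45 mm above the plate. The point is its centre, 28.5 mm above the underside; z up. 0.25 kg. It starts flat on the bin's floor, y along the bin's width, and may slide to the front on tilting. Same after a half turn about z.
- jig_seat (a point): Fixed jig: dark steel base 80 x 150 x 18 mm, two upright steel guide pins, 10 mm in diameter, at y = +50 and -50 mm, each on a collar 20 mm across. The point is midway between them, level with the collars' tops (35 mm above the table), where the plate's underside rests; z up. Pins stand 34 mm above this, the last 8 mm tapered. A wooden block lies between, 1 mm lower.
- motor: Bystander: a black and aluminium stepper motor 42 x 42 x 40 mm with an upright shaft to 60 mm, standing on the table in front of the row. The origin is the centre of its underside. To be left alone.
- corner: Bystander: a wooden corner block 50 x 36 x 28 mm lying in front of the row. The origin is the centre of its underside. To be left alone.
- spray: Bystander: an aluminium can 52 mm in diameter, 170 mm high, at the left side. The origin is the centre of its underside. To be left alone.
- cup: Bystander: a white plastic cup 70 mm in diameter, 85 mm high, at the right side. The origin is the centre of its underside. To be left alone.
There are look-alikes about, which are no part of the job. Leave any purple look-alike of the part that bears plate_mid alone.

How it is judged:
By the outcome, as a careful person would: the job done as asked, in the order asked, and still so for the second after the job is handed in, with the robot touching nothing.
It also fails if it takes over 64 s, if anything falls off the work surface, if the arm or the gripper's body presses on something with over 40 N, if the wrist force passes 120 N, or if a joint passes its speed limit or range.

## Working session

There is one attempt and no reset: what is moved stays moved. The work goes in short steps, Python scripts to look and compute and a tool call to move; the robot and the scene stay as the last step left them, time stands still between calls to the robot, and variables do not carry over. Pictures are saved under pics/ and viewed, and the job is handed in when it is done.

Besides the shell and the picture viewer there is one more tool, called as name([rows], argument=value, ...), one row to a line, values as JSON. servo_tool: Moves the arm, as the interface text tells. Its arguments: {"type":"object","properties":{"series":{"type":"array"},"gripper":{"type":"number"},"grip_force":{"type":"number"}},"required":["series"]}

```bash
mkdir -p pics; ls; python3 - <<'E'
from cell import *
import cv2,numpy as np
print(read_state(), pinch_z)
for n in ["scene","side","wrist"]:
    c=camera(n); cv2.imwrite(f"pics/{n}0.png",c["pixels"][:,:,::-1]); print(n,c["fx"],c["fy"],c["cx"],c["cy"]); print(np.round(c.get("pose",c.get("mount")),4).tolist())
E
```

```text
pics
{'clock': 0.0, 'joints': array([ 1.06840307e+00,  3.00478546e-01,  1.52158072e+00,  3.15443218e-05,
        1.32070583e+00, -6.65850962e-02]), 'qd': array([-0.00113595, -0.00101798, -0.00052492,  0.00083622,  0.0026174 ,
        0.00213222]), 'effort': array([ 2.69125208e-03, -5.31788313e+01, -3.52749753e+01,  7.09518464e-02,
        2.42085446e-02, -1.11345917e-04]), 'eef_pos': array([232.03896586, 498.36473395, 204.88240343]), 'eef_rot': array([-3.14042485e+00, -1.08495329e-04,  2.70577661e+00]), 'wrist_force': array([0.01712525, 0.09689658, 0.38176794]), 'moment': array([ 0.02376843,  0.03318715, -0.05478871]), 'finger_gap': 94.23412894079192} 18.8
scene 383.3353456865113 383.3353456865113 280.82926181063385 209.00024087603774
[[0.7391, 0.4155, -0.5302, 1033.8573], [0.6735, -0.4456, 0.5897, -563.8302], [0.0088, -0.793, -0.6092, 699.762], [0.0, 0.0, 0.0, 1.0]]
side 509.4867926293262 509.4867926293262 274.1776415472962 210.16660256285638
[[-0.9029, -0.3038, 0.3042, 75.3311], [-0.4298, 0.6234, -0.6532, 983.7705], [0.0088, -0.7205, -0.6934, 1176.2429], [0.0, 0.0, 0.0, 1.0]]
wrist 368.3396490991402 368.3396490991402 275.22419513596367 209.12698761027968
[[0.0, -0.9633, -0.2683, 78.8191], [1.0, -0.0001, 0.0006, -0.466], [-0.0006, -0.2683, 0.9633, -179.4386], [0.0, 0.0, 0.0, 1.0]]
```

View pics/scene0.png

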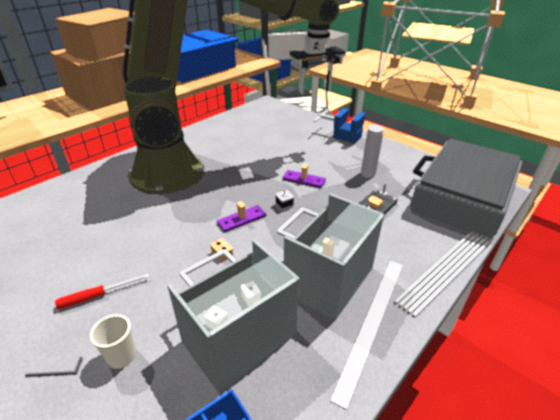

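View pics/side0.png

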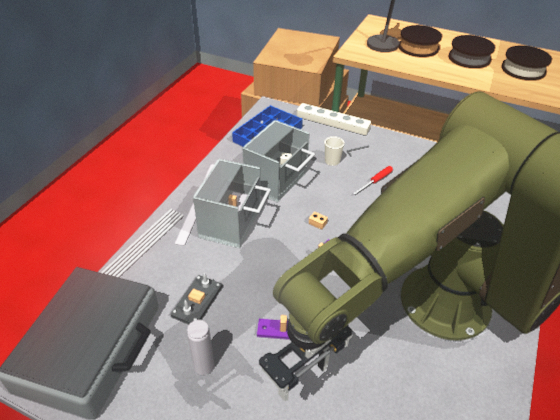

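View pics/wrist0.png

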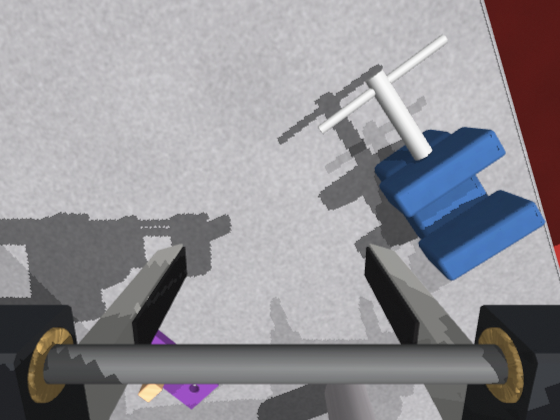

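```bash
python3 - <<'E'
import cv2,numpy as np
a=cv2.imread("pics/scene0.png")[150:370,160:420]; cv2.imwrite("pics/s1.png",cv2.resize(a,None,fx=2.7,fy=2.7,interpolation=cv2.INTER_CUBIC))
a=cv2.imread("pics/side0.png")[110:330,160:360]; cv2.imwrite("pics/d1.png",cv2.resize(a,None,fx=2.7,fy=2.7,interpolation=cv2.INTER_CUBIC))
E
```

```text
(no output)
```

View pics/s1.png

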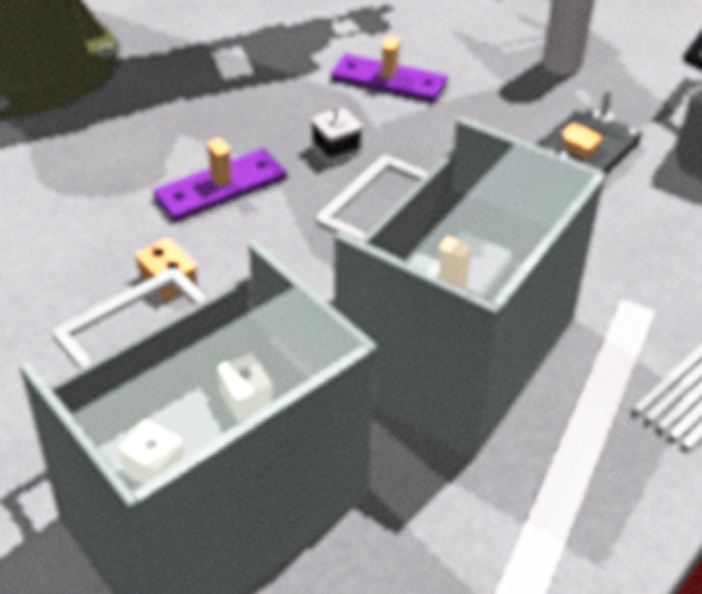

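View pics/d1.png

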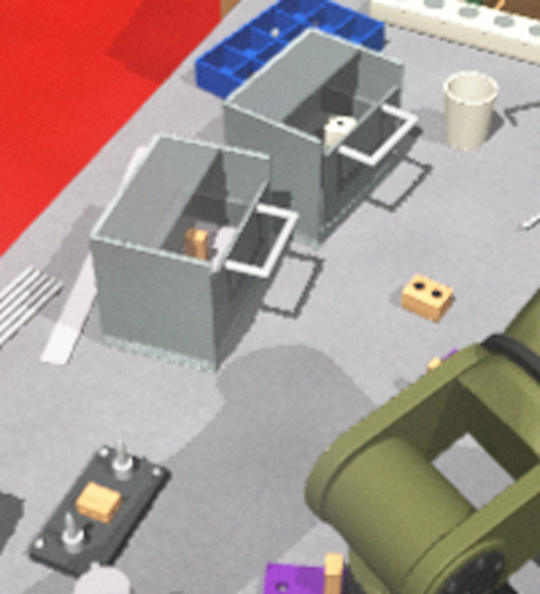

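```bash
cat > h.py <<'E'
from cell import *
import cv2,numpy as np
np.set_printoptions(precision=2,suppress=True)
def ray(c,u,v,T=None):
    T=c["pose"] if T is None else T
    d=T[:3,:3]@np.array([(u-c["cx"])/c["fx"],(v-c["cy"])/c["fy"],1]); return T[:3,3],d
def onz(c,u,v,z,T=None):
    o,d=ray(c,u,v,T); return o+d*(z-o[2])/d[2]
def tri(rs):
    A=0;b=0
    for o,d in rs:
        d=d/np.linalg.norm(d);P=np.eye(3)-np.outer(d,d);A=A+P;b=b+P@o
    return np.linalg.solve(A,b)
def rpy(r):
    from scipy.spatial.transform import Rotation as R
    return R.from_euler('xyz',r).as_matrix()
def proj(c,P,T=None):
    T=c["pose"] if T is None else T
    q=T[:3,:3].T@(np.asarray(P)-T[:3,3]); return np.array([c["fx"]*q[0]/q[2]+c["cx"],c["fy"]*q[1]/q[2]+c["cy"]])
def wristT(st,c):
    T=np.eye(4);T[:3,:3]=rpy(st["eef_rot"]);T[:3,3]=st["eef_pos"];return T@c["mount"]
E
python3 - <<'E'
from h import *
S=camera("scene");D=camera("side")
s=lambda x,y:(x/2.7+160,y/2.7+150); d=lambda x,y:(x/2.7+160,y/2.7+110)
def both(n,p,q,z):
    print(n, onz(S,*s(*p),z), onz(D,*d(*q),z), tri([ray(S,*s(*p)),ray(D,*d(*q))]))
both("barR",(321,216),(297,213),130)
both("barL",(387,160),(264,272),130)
both("FL",(458,121),(217,268),172)
both("BL",(601,178),(93,238),172)
both("FR",(337,237),(270,157),172)
both("BR",(497,307),(163,135),172)
for p in [(121,442),(69,516)]: print("pin",onz(D,*d(*p),69))
both("pin",(562,152),(121,442),69); both("pin2",(607,95),(69,516),69)
for p in [(31,556),(101,444),(169,468),(96,575)]: print("base",onz(D,*d(*p),18))
E
```

```text
barR [587.63 -73.29 130.  ] [586.72 -81.86 130.  ] [587.31 -76.92 132.91]
barL [578.85  24.42 130.  ] [576.81  21.69 130.  ] [577.81  23.19 130.52]
FL [622.15  67.21 172.  ] [603.93  76.58 172.  ] [612.04  73.1  164.91]
BL [756.49  82.28 172.  ] [745.97  93.86 172.  ] [751.82  88.88 165.68]
FR [ 646.06 -119.21  172.  ] [ 636.39 -112.93  172.  ] [ 640.62 -116.33  167.43]
BR [778.4  -97.29 172.  ] [767.11 -94.21 172.  ] [773.22 -96.25 168.32]
pin [624.69 254.15  69.  ]
pin [622.53 355.71  69.  ]
pin [651.42 218.65  69.  ] [624.69 254.15  69.  ] [637.09 242.02  48.85]
pin2 [631.68 341.37  69.  ] [622.53 355.71  69.  ] [626.61 351.69  61.59]
base [655.46 384.4   18.  ]
base [667.83 232.23  18.  ]
base [586.33 228.61  18.  ]
base [585.45 375.23  18.  ]
```

```bash
cat >> h.py <<'E'
from scipy.spatial.transform import Rotation as Ro
def delta(pos,rot):
    st=read_state();R=rpy(st["eef_rot"]);Rt=rpy(rot)
    t=R.T@(np.array(pos)-st["eef_pos"])/10; w=Ro.from_matrix(R.T@Rt).as_rotvec()
    print("t",round(st["clock"],2),"pos",st["eef_pos"],"rot",st["eef_rot"],"F",st["wrist_force"],"gap",st["finger_gap"])
    print("ROW",[round(float(x),2) for x in t]+[round(float(x),3) for x in w])
E
python3 - <<'E'
from h import *
S=camera("scene");D=camera("side")
print("can",tri([ray(S,373,129),ray(D,199,326)]),onz(S,373,129,170),onz(D,199,326,170))
delta([600,300,250],[np.pi,0,np.pi])
E
```

```text
can [506.09 456.23 167.34] [506.99 449.51 170.  ] [507.05 458.65 170.  ]
t 0.35 pos [232.16 498.56 205.34] rot [-3.14  0.    2.71] F [-0.27  0.74 -0.34] gap 94.1111085629591
ROW [-41.73, -2.48, -4.47, -0.0, -0.0, -0.436]
```

servo_tool([
  [-4,-0.2,-0.9,0,0,-0.1],
  [-8,-0.5,-1.8,0,0,-0.2],
  [-12,-0.7,-2.5,0,0,-0.3],
  [-16,-1,-3.5,0,0,-0.4],
  [-20,-1.2,-4.47,0,0,-0.436],
  [-24,-1.4,-4.47,0,0,-0.436],
  [-28,-1.7,-4.47,0,0,-0.436],
  [-32,-2,-4.47,0,0,-0.436],
  [-36,-2.2,-4.47,0,0,-0.436],
  [-41.7,-2.5,-4.5,0,0,-0.436],
])

```text
clock: 1.18
eef_pos: [587.4, 305.9, 250.3]
eef_rot: [3.142, -0.0, -3.141]
wrist_force: [-0.3, 0.8, 0.7]
finger_gap: 94.0
```

servo_tool([
  [0,0,0,0,0,0],
  [0,0,0,0,0,0],
  [0,0,0,0,0,0],
  [0,0,0,0,0,0],
  [0,0,0,0,0,0],
  [0,0,0,0,0,0],
  [0,0,0,0,0,0],
  [0,0,0,0,0,0],
  [0,0,0,0,0,0],
  [0,0,0,0,0,0],
])

```text
clock: 2.02
eef_pos: [586.0, 307.2, 250.4]
eef_rot: [3.142, 0.0, -3.141]
wrist_force: [-0.4, -0.4, -1.7]
finger_gap: 94.1
```

```bash
cat >> h.py <<'E'
def wshot(name):
    st=read_state();c=camera("wrist");T=wristT(st,c);cv2.imwrite(f"pics/{name}.png",c["pixels"][:,:,::-1]);np.savez(f"{name}.npz",T=T,**{k:c[k] for k in("fx","fy","cx","cy")})
    return c,T
E
python3 - <<'E'
from h import *
c,T=wshot("w1"); delta([600,300,250],[np.pi,0,np.pi])
a=c["pixels"]; 
E
```

```text
t 2.07 pos [586.   307.14 250.35] rot [ 3.14 -0.   -3.14] F [-0.25 -0.91  0.29] gap 93.97655935237896
ROW [-1.4, -0.71, 0.03, 0.0, -0.0, 0.0]
```

View pics/w1.png

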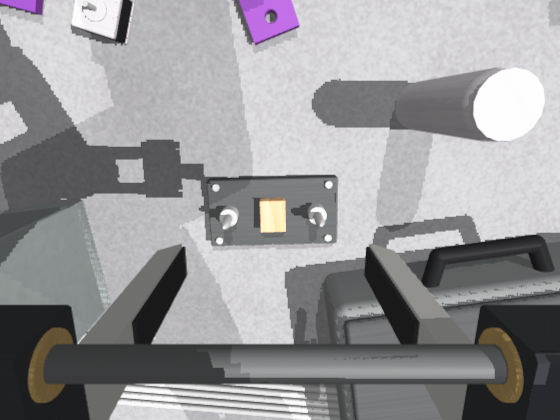

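```bash
python3 - <<'E'
import cv2
a=cv2.imread("pics/w1.png")[165:260,195:350]; cv2.imwrite("pics/w1c.png",cv2.resize(a,None,fx=5,fy=5,interpolation=cv2.INTER_CUBIC))
E
```

```text
(no output)
```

View pics/w1c.png

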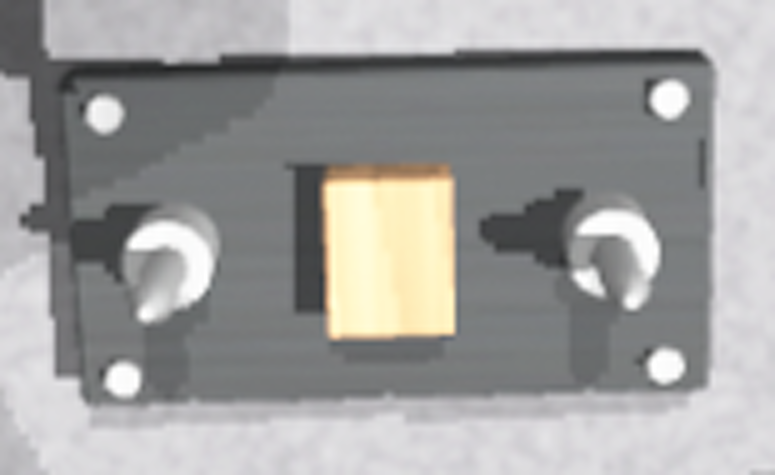

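```bash
python3 - <<'E'
from h import *
z=np.load("w1.npz");c={k:float(z[k]) for k in("fx","fy","cx","cy")};T=z["T"]
f=lambda x,y,h:onz(c,x/5+195-.4,y/5+165-.4,h,T)
for n,l,h in [("tip",[(152,312),(631,300)],69),("collar",[(170,262),(615,251)],35),("base",[(62,75),(85,402),(705,390),(712,58)],18),("bolt",[(104,115),(122,380),(664,365),(668,100)],20)]:
    P=np.array([f(*p,h) for p in l]); print(n,P.tolist() if 0 else P[:,:2].round(1).tolist(),P.mean(0)); 
    v=P[-1]-P[0]; print(np.linalg.norm(v), np.arctan2(-v[0],v[1]))
E
```

```text
tip [[626.8, 255.5], [624.1, 354.2]] [625.44 304.83  69.  ]
98.71461289386039 0.026616711326174623
collar [[626.3, 255.1], [623.7, 354.6]] [624.96 304.86  35.  ]
99.59096184158429 0.026075759858731375
base [[587.1, 229.8], [666.3, 231.4], [663.2, 379.2], [583.1, 377.2]] [624.91 304.4   18.  ]
147.4764706030557 0.026821596379135035
bolt [[595.9, 239.3], [660.0, 240.8], [656.2, 368.9], [592.4, 367.3]] [626.09 304.07  20.  ]
128.12220262187296 0.02743015459766128
```

```bash
python3 - <<'E'
from h import *
delta([575,-25,250],[np.pi,0,np.pi/2+.11])
E
```

```text
t 2.07 pos [586.   307.14 250.35] rot [ 3.14 -0.   -3.14] F [-0.25 -0.91  0.29] gap 93.97655935237896
ROW [1.11, -33.21, 0.03, -0.0, -0.0, 1.461]
```

servo_tool([
  [0.1,-3.3,0,0,0,0.12],
  [0.2,-6.6,0,0,0,0.24],
  [0.3,-10,0,0,0,0.36],
  [0.4,-13.3,0,0,0,0.48],
  [0.5,-16.6,0,0,0,0.6],
  [0.6,-20,0,0,0,0.72],
  [0.7,-23.2,0,0,0,0.84],
  [0.8,-26.5,0,0,0,0.96],
  [0.9,-30,0,0,0,1.08],
  [1.1,-33.2,0,0,0,1.2],
])

```text
clock: 2.9
eef_pos: [574.8, -26.7, 250.5]
eef_rot: [3.141, 0.0, 1.936]
wrist_force: [1.1, 0.6, 0.2]
finger_gap: 94.0
```

servo_tool([
  [0,0,0,0,0,0.12],
  [0,0,0,0,0,0.24],
  [0,0,0,0,0,0.261],
  [0,0,0,0,0,0.261],
  [0,0,0,0,0,0.261],
  [0,0,0,0,0,0.261],
  [0,0,0,0,0,0.261],
  [0,0,0,0,0,0.261],
  [0,0,0,0,0,0.261],
  [0,0,0,0,0,0.261],
], gripper=4.0)

```text
clock: 3.73
eef_pos: [575.1, -24.8, 250.4]
eef_rot: [-3.142, 0.0, 1.681]
wrist_force: [-0.1, 0.5, 0.5]
finger_gap: 39.9
```

```bash
python3 - <<'E'
from h import *
c,T=wshot("w2"); delta([575,-25,250],[np.pi,0,np.pi/2+.11])
E
```

```text
t 3.78 pos [575.11 -24.81 250.36] rot [ 3.14 -0.    1.68] F [-0.5   0.28 -0.14] gap 40.10891706915749
ROW [-0.02, -0.01, 0.04, 0.0, -0.0, 0.0]
```

View pics/w2.png

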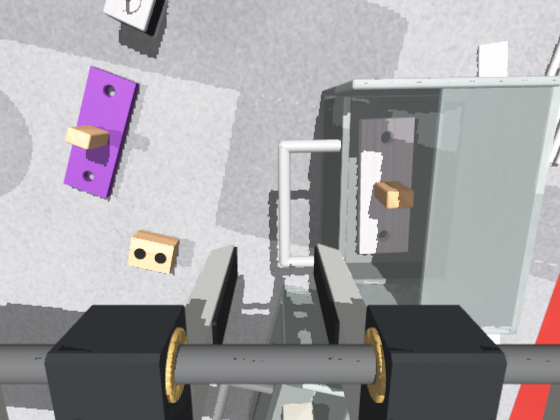

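```bash
python3 - <<'E'
from h import *
a=cv2.imread("pics/w2.png")
cv2.imwrite("pics/w2c.png",cv2.resize(a[70:350,260:560],None,fx=2.6,fy=2.1,interpolation=cv2.INTER_CUBIC)[:600])
g=a.mean(2)
for r in (160,180,200,220,240): 
    row=g[r,265:310]; print(r,row.astype(int).tolist())
for col in (284,285,286): print(col, g[132:155,col].astype(int).tolist(), g[250:275,col].astype(int).tolist())
E
```

```text
160 [195, 198, 199, 197, 199, 199, 198, 196, 196, 196, 194, 191, 180, 163, 194, 217, 230, 237, 241, 242, 238, 234, 228, 218, 189, 175, 194, 191, 191, 195, 198, 198, 198, 199, 197, 198, 198, 200, 199, 196, 194, 194, 192, 190, 169]
180 [195, 197, 198, 197, 197, 196, 197, 199, 198, 193, 190, 191, 182, 159, 186, 214, 228, 237, 241, 241, 239, 234, 229, 219, 195, 184, 201, 203, 204, 206, 205, 200, 198, 198, 197, 195, 193, 195, 198, 197, 194, 193, 197, 182, 95]
200 [197, 198, 193, 156, 92, 92, 91, 91, 90, 90, 90, 128, 184, 170, 179, 209, 226, 235, 239, 240, 238, 235, 230, 221, 198, 184, 204, 201, 197, 196, 194, 196, 201, 204, 207, 210, 211, 208, 206, 203, 202, 197, 196, 187, 149]
220 [191, 194, 199, 180, 92, 91, 92, 92, 92, 90, 90, 108, 161, 188, 169, 201, 222, 233, 239, 240, 239, 236, 231, 222, 200, 181, 200, 200, 197, 196, 194, 191, 192, 196, 198, 195, 193, 192, 194, 196, 197, 199, 200, 198, 175]
240 [215, 215, 217, 220, 199, 104, 105, 108, 106, 106, 105, 104, 139, 189, 161, 193, 218, 232, 238, 241, 239, 237, 233, 224, 209, 197, 194, 193, 191, 192, 192, 191, 191, 191, 194, 196, 196, 193, 190, 189, 191, 192, 192, 194, 178]
284 [188, 184, 185, 190, 193, 196, 195, 188, 204, 235, 243, 247, 252, 254, 253, 244, 241, 241, 242, 242, 242, 242, 242] [240, 240, 240, 240, 241, 241, 240, 241, 241, 240, 240, 240, 240, 240, 235, 220, 185, 146, 123, 121, 119, 121, 127, 127, 124]
285 [188, 184, 184, 189, 192, 191, 189, 183, 202, 235, 243, 248, 252, 254, 253, 243, 235, 237, 238, 238, 238, 238, 238] [239, 240, 240, 239, 239, 240, 240, 240, 240, 240, 240, 240, 240, 241, 236, 223, 190, 148, 122, 121, 119, 122, 125, 127, 125]
286 [191, 187, 187, 190, 190, 188, 185, 182, 203, 236, 243, 248, 252, 254, 253, 242, 230, 226, 231, 234, 234, 234, 234] [237, 237, 237, 237, 237, 237, 237, 237, 237, 237, 237, 240, 244, 242, 236, 222, 190, 150, 121, 120, 119, 121, 125, 126, 124]
```

View pics/w2c.png

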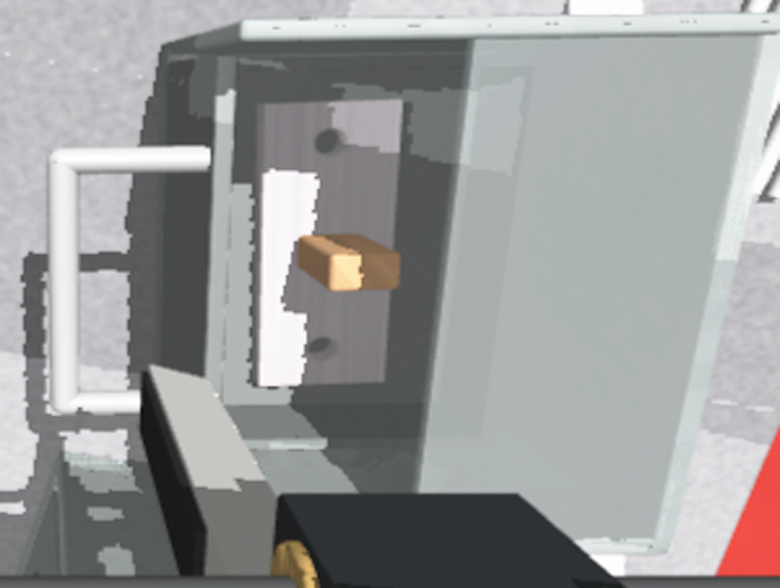

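```bash
python3 - <<'E'
from h import *
z=np.load("w2.npz");c={k:float(z[k]) for k in("fx","fy","cx","cy")};T=z["T"]
print("cam",T[:3,3])
A=onz(c,283.7,141,130,T);B=onz(c,284.6,265.7,130,T);m=(A+B)/2;v=A-B
yaw=np.arctan2(-v[0],v[1]);print("bar",A,B,m,np.linalg.norm(v),yaw)
f=lambda x,y,h:onz(c,x/2.6+260,y/2.1+70,h,T)
P=np.array([f(*p,72) for p in[(258,103),(258,386),(386,382),(405,100)]]);print(P,P.mean(0))
for a,b in((0,1),(3,2)):
    w=P[a]-P[b];print(np.linalg.norm(w),np.arctan2(-w[0],w[1]))
H=np.array([f(*p,72) for p in[(330,140),(321,345)]]);print("holes",H,H.mean(0),np.arctan2(-(H[0]-H[1])[0],(H[0]-H[1])[1]))
# case left wall top edge
E_=np.array([f(*p,172) for p in[(245,28),(775,20)]]);print(E_)
W=E_[1]-E_[0];print(np.arctan2(W[1],W[0]))
E
```

```text
cam [565.41  52.55 429.79]
bar [575.42  27.11 130.  ] [588.86 -80.67 130.  ] [582.14 -26.78 130.  ] 108.6133982190387 0.12407530315496053
[[645.85  50.37  72.  ]
 [669.22 -84.53  72.  ]
 [719.86 -76.79  72.  ]
 [698.66  57.55  72.  ]] [683.4  -13.35  72.  ]
136.91225738302626 0.17153593430316644
136.00123264295667 0.1565752108023733
holes [[674.98  37.13  72.  ]
 [690.3  -60.52  72.  ]] [682.64 -11.69  72.  ] 0.15565065625244848
[[616.13  73.35 172.  ]
 [749.93  90.62 172.  ]]
0.12840266873005726
```

```bash
python3 - <<'E'
from h import *
delta([582,-26.8,109],[np.pi,0,np.pi/2+.125])
E
```

```text
t 3.78 pos [575.11 -24.81 250.36] rot [ 3.14 -0.    1.68] F [-0.5   0.28 -0.14] gap 40.10891706915749
ROW [-0.27, 0.66, 14.14, 0.0, -0.0, -0.015]
```

servo_tool([
  [-0.27,0.66,2,0,0,-0.015],
  [-0.27,0.66,4,0,0,-0.015],
  [-0.27,0.66,6,0,0,-0.015],
  [-0.27,0.66,8,0,0,-0.015],
  [-0.27,0.66,10,0,0,-0.015],
  [-0.27,0.66,12,0,0,-0.015],
  [-0.27,0.66,13.5,0,0,-0.015],
  [-0.27,0.66,14.1,0,0,-0.015],
  [-0.27,0.66,14.1,0,0,-0.015],
  [-0.27,0.66,14.1,0,0,-0.015],
], gripper=3.0)

```text
clock: 4.62
eef_pos: [582.3, -26.9, 110.0]
eef_rot: [3.141, 0.0, 1.696]
wrist_force: [0.2, 0.5, -0.8]
finger_gap: 30.0
```

```bash
python3 - <<'E'
from h import *
c,T=wshot("w3"); delta([582,-26.8,109],[np.pi,0,np.pi/2+.125])
D=camera("side")["pixels"][:,:,::-1]; cv2.imwrite("pics/d3.png",cv2.resize(D[100:270,170:370],None,fx=3.5,fy=3.5))
E
```

```text
t 4.67 pos [582.47 -26.89 110.47] rot [3.14 0.   1.7 ] F [ 0.73 -0.63  0.8 ] gap 29.921514918463917
ROW [0.01, -0.05, 0.15, 0.001, 0.0, 0.0]
```

View pics/w3.png

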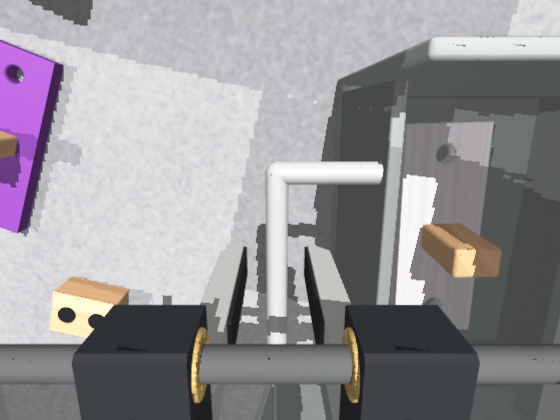

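View pics/d3.png

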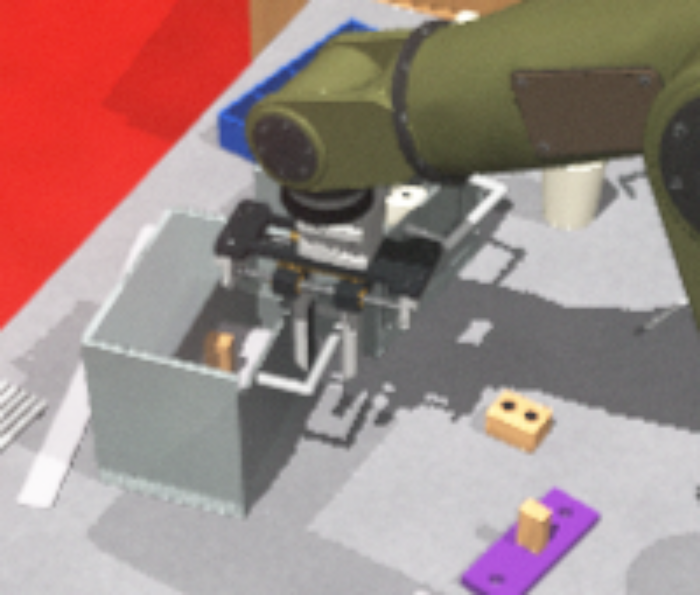

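servo_tool([
  [0,-0.05,0.15,0,0,0],
  [0,-0.1,0.15,0,0,0],
  [0,-0.2,0.15,0,0,0],
  [0,-0.4,0.2,0,0,0],
  [0,-0.8,0.4,0,0,0],
  [0,-1.2,0.7,0,0,0],
  [0,-1.7,1.0,0,0,0],
  [0,-2.1,1.25,0,0,0],
  [0,-2.55,1.55,0,0,0],
  [0,-3.0,1.9,0,0,0],
], gripper=1.5, grip_force=10)

```text
clock: 5.55
eef_pos: [552.1, -30.7, 90.4]
eef_rot: [3.141, 0.0, 1.696]
wrist_force: [5.9, 0.5, 2.3]
finger_gap: 15.4
```

servo_tool([
  [0,-0.4,0.3,0,0,0],
  [0,-0.8,0.65,0,0,0],
  [0,-1.15,1.05,0,0,0],
  [0,-1.5,1.5,0,0,0],
  [0,-1.8,1.9,0,0,0],
  [0,-2.05,2.3,0,0,0],
  [0,-2.25,2.65,0,0,0],
  [0,-2.35,2.9,0,0,0],
  [0,-2.4,2.95,0,0,0],
  [0,-2.4,2.95,0,0,0],
])

```text
clock: 6.38
eef_pos: [529.1, -33.6, 61.2]
eef_rot: [3.139, 0.0, 1.696]
wrist_force: [8.9, 1.1, 1.0]
finger_gap: 15.3
```

```bash
python3 - <<'E'
from h import *
c,T=wshot("w4"); delta([582,-26.8,109],[np.pi,0,np.pi/2+.125])
D=camera("side")["pixels"][:,:,::-1]; cv2.imwrite("pics/d4.png",cv2.resize(D[100:270,170:370],None,fx=3.5,fy=3.5))
E
```

```text
t 6.43 pos [529.09 -33.57  61.19] rot [3.14 0.   1.7 ] F [8.16 0.51 0.68] gap 15.2908029947631
ROW [0.01, 5.35, -4.77, 0.002, 0.0, -0.0]
```

View pics/w4.png

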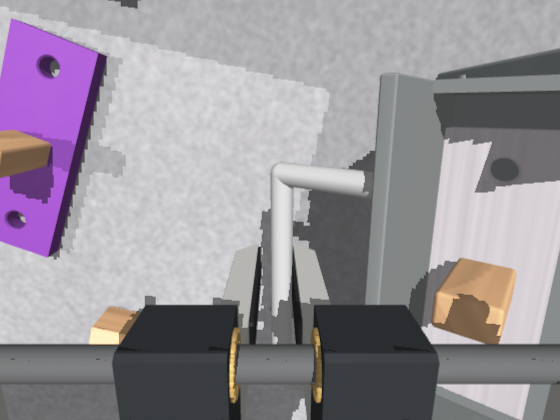

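View pics/d4.png

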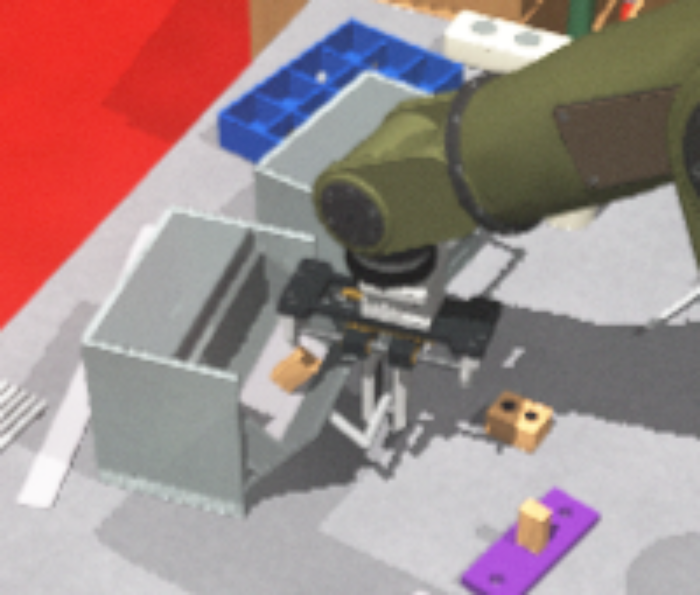

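servo_tool([
  [0,0,0,0,0,0],
  [0,0.1,0,0,0,0],
  [0,0.1,0,0,0,0],
  [0,0.1,-2,0,0,0],
  [0,0.1,-5,0,0,0],
  [0,0.1,-8,0,0,0],
  [0,-2,-11,0,0,0],
  [0,-4,-14,0,0,0],
  [0,-6,-17,0,0,0],
  [0,-6,-18,0,0,0],
], gripper=2.2)

```text
clock: 7.32
eef_pos: [467.4, -41.4, 244.9]
eef_rot: [3.138, 0.001, 1.696]
wrist_force: [0.0, 0.2, 0.9]
finger_gap: 21.9
```

```bash
python3 - <<'E'
from h import *
# target: view pose, yaw=pi+.125, tool tilted 0.6 fwd
th=0.6;ps=.125
# tool z = along bin -z : world = Rz(ps)*(sin th,0,-cos th)
R=Ro.from_euler('z',ps)*Ro.from_euler('y',-th)*Ro.from_euler('z',np.pi)*Ro.from_euler('x',np.pi)
print(R.as_matrix(), R.as_euler('xyz'))
piv=np.array([626.8,-21.2,30]);Bn=(Ro.from_euler('z',ps)*Ro.from_euler('y',-th)).as_matrix()
print("grip grasp",piv+Bn@[31,0,69],"tip",piv+Bn@[31,0,50])
tgt=piv+Bn@[31,0,190]; print("tgt",tgt)
delta(tgt,R.as_euler('xyz'))
E
```

```text
[[-0.82 -0.12  0.56]
 [-0.1   0.99  0.07]
 [-0.56  0.   -0.83]] [ 3.14  0.6  -3.02]
grip grasp [613.53 -22.87 104.45] tip [624.17 -21.53  88.77]
tgt [545.74 -31.39 204.32]
t 7.32 pos [467.38 -41.38 244.87] rot [3.14 0.   1.7 ] F [0.02 0.25 0.89] gap 21.885027909573243
ROW [0.02, 7.88, 4.08, -0.468, -0.466, -1.52]
```

servo_tool([
  [0,0,0,-0.033,-0.033,-0.108],
  [0,0,0,-0.067,-0.067,-0.216],
  [0,0,0,-0.1,-0.1,-0.325],
  [0,0,0,-0.134,-0.134,-0.434],
  [0,0,0,-0.167,-0.167,-0.543],
  [0,0,0,-0.2,-0.2,-0.652],
  [0,0,0,-0.234,-0.234,-0.76],
  [0,0,0,-0.267,-0.267,-0.87],
  [0,0,0,-0.3,-0.3,-0.978],
  [0,0,0,-0.334,-0.334,-1.087],
], gripper=5)

```text
clock: 8.15
eef_pos: [468.7, -40.8, 240.2]
eef_rot: [3.033, 0.437, 2.784]
wrist_force: [0.0, 0.2, -0.1]
finger_gap: 49.8
```

```bash
python3 - <<'E'
from h import *
delta([545.7,-31.4,204.3],[3.1416,.6,.125-np.pi])
E
```

```text
t 8.15 pos [468.71 -40.84 240.16] rot [3.03 0.44 2.78] F [ 0.04  0.19 -0.06] gap 49.8279452699036
ROW [-4.71, 2.89, 6.51, -0.133, -0.136, -0.427]
```

servo_tool([
  [-0.9,0.6,1.3,-0.033,-0.034,-0.107],
  [-1.9,1.2,2.6,-0.066,-0.068,-0.214],
  [-2.8,1.8,3.9,-0.1,-0.1,-0.32],
  [-3.7,2.3,5.2,-0.133,-0.136,-0.427],
  [-4.7,2.9,6.5,-0.133,-0.136,-0.427],
  [-4.7,2.9,6.5,-0.133,-0.136,-0.427],
  [-4.7,2.9,6.5,-0.133,-0.136,-0.427],
  [-4.7,2.9,6.5,-0.133,-0.136,-0.427],
  [-4.7,2.9,6.5,-0.133,-0.136,-0.427],
  [-4.7,2.9,6.5,-0.133,-0.136,-0.427],
])

```text
clock: 8.98
eef_pos: [545.5, -31.8, 205.6]
eef_rot: [3.139, 0.6, -3.024]
wrist_force: [0.7, 0.2, 0.2]
finger_gap: 50.2
```

```bash
python3 - <<'E'
from h import *
c,T=wshot("w5");delta([545.7,-31.4,204.3],[3.1416,.6,.125-np.pi])
D=camera("side")["pixels"][:,:,::-1]; cv2.imwrite("pics/d5.png",cv2.resize(D[100:270,170:370],None,fx=3.5,fy=3.5))
E
```

```text
t 9.03 pos [545.51 -31.77 205.54] rot [ 3.14  0.6  -3.02] F [-0.14  0.24  0.14] gap 50.130963329294445
ROW [0.05, 0.03, 0.12, -0.001, 0.0, -0.006]
```

View pics/w5.png

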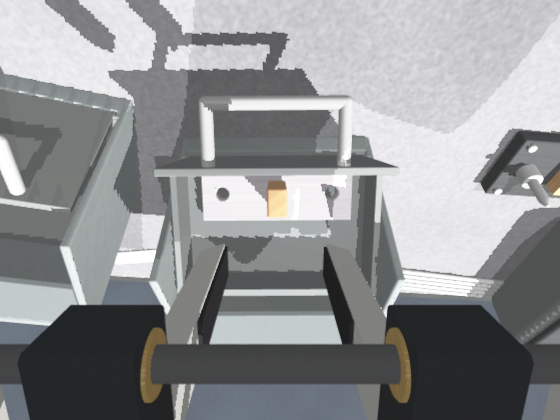

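View pics/d5.png

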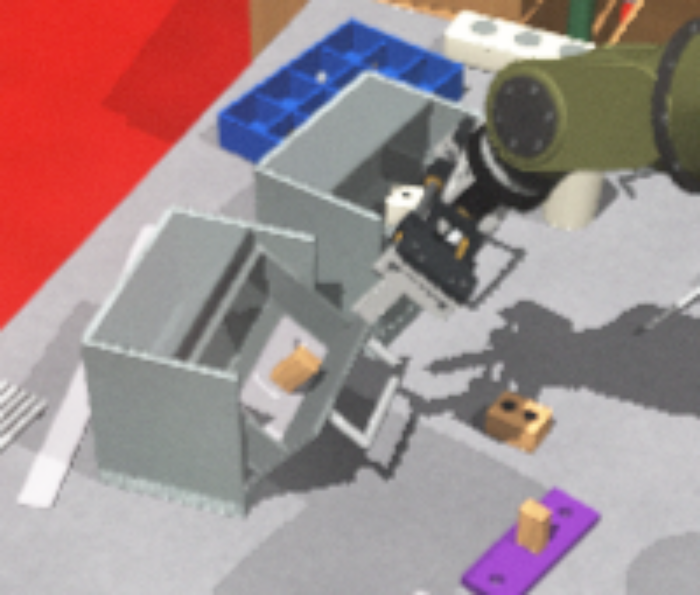

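```bash
python3 - <<'E'
from h import *
a=cv2.imread("pics/w5.png");cv2.imwrite("pics/w5c.png",cv2.resize(a[85:260,140:410],None,fx=2.9,fy=2.9,interpolation=cv2.INTER_CUBIC))
z=np.load("w5.npz");c={k:float(z[k]) for k in("fx","fy","cx","cy")};T=z["T"]
piv=np.array([626.8,-21.2,30])
for th in (.55,.6,.65):
    Bn=(Ro.from_euler('z',.125)*Ro.from_euler('y',-th)).as_matrix()
    pr=lambda p:proj(c,piv+Bn@np.array(p,float),T).round(1).tolist()
    print(th,"bar",pr((-45,50,100)),pr((-45,-50,100)),"edge in",pr((6,88,110)),pr((6,-88,110)),"out",pr((0,88,110)),"grip top",pr((31,0,87)),"holes",pr((31,50,42)),pr((31,-50,42)),"plate back",pr((56,68,42)),pr((56,-68,42)))
E
```

```text
0.55 bar [345.7, 116.6] [204.6, 117.4] edge in [396.6, 189.5] [154.6, 190.9] out [397.5, 181.5] grip top [275.7, 212.4] holes [329.8, 196.3] [221.6, 196.9] plate back [347.8, 221.6] [203.9, 222.4]
0.6 bar [345.4, 109.2] [204.8, 110.0] edge in [397.5, 182.2] [153.7, 183.6] out [398.2, 174.0] grip top [275.7, 207.8] holes [330.2, 194.6] [221.2, 195.1] plate back [348.5, 220.5] [203.2, 221.2]
0.65 bar [345.1, 102.0] [205.0, 102.8] edge in [398.2, 174.7] [152.9, 176.1] out [398.7, 166.4] grip top [275.6, 203.0] holes [330.5, 192.6] [220.9, 193.2] plate back [349.2, 219.1] [202.5, 219.9]
```

View pics/w5c.png

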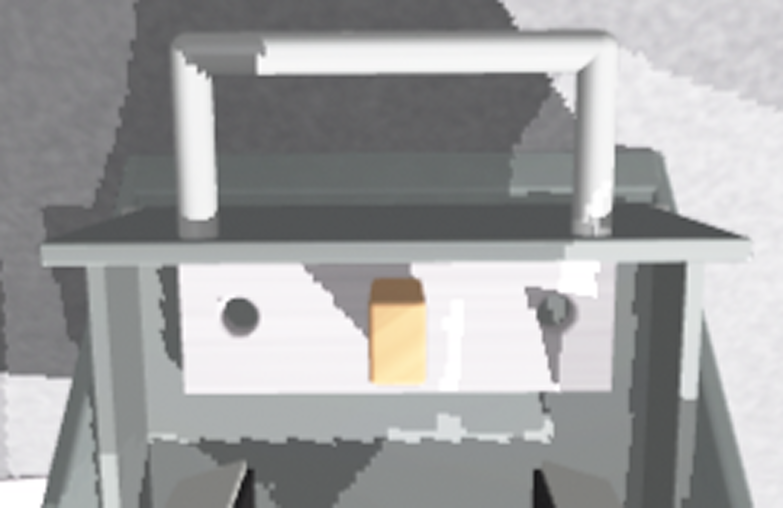

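```bash
python3 - <<'E'
from h import *
piv=np.array([626.8,-21.2,30]);th=.645
Bn=(Ro.from_euler('z',.125)*Ro.from_euler('y',-th)).as_matrix()
for z in(170,51):
    delta(piv+Bn@[31.5,1.2,z],[3.1416,th,.125-np.pi])
E
```

```text
t 9.08 pos [545.56 -31.78 205.53] rot [ 3.14  0.6  -3.02] F [0.38 0.1  0.24] gap 50.35311711743694
ROW [0.77, 0.16, 1.99, -0.001, -0.045, -0.006]
t 9.08 pos [545.56 -31.78 205.53] rot [ 3.14  0.6  -3.02] F [0.38 0.1  0.24] gap 50.35311711743694
ROW [0.23, 0.17, 13.88, -0.001, -0.045, -0.006]
```

servo_tool([
  [0.77,0.16,2,0,-0.045,-0.006],
  [0.68,0.16,4,0,-0.045,-0.006],
  [0.59,0.16,6,0,-0.045,-0.006],
  [0.5,0.17,8,0,-0.045,-0.006],
  [0.41,0.17,10,0,-0.045,-0.006],
  [0.33,0.17,11.6,0,-0.045,-0.006],
  [0.28,0.17,12.8,0,-0.045,-0.006],
  [0.23,0.17,13.9,0,-0.045,-0.006],
  [0.23,0.17,13.9,0,-0.045,-0.006],
  [0.23,0.17,13.9,0,-0.045,-0.006],
])

```text
clock: 9.92
eef_pos: [621.2, -20.6, 88.9]
eef_rot: [-3.14, 0.644, -3.016]
wrist_force: [0.0, -0.1, -0.1]
finger_gap: 50.5
```

```bash
python3 - <<'E'
from h import *
c,T=wshot("w6")
piv=np.array([626.8,-21.2,30]);th=.645
Bn=(Ro.from_euler('z',.125)*Ro.from_euler('y',-th)).as_matrix()
delta(piv+Bn@[31.5,1.2,51],[3.1416,th,.125-np.pi])
E
```

```text
t 9.97 pos [621.26 -20.71  89.41] rot [-3.14  0.64 -3.02] F [0.01 0.36 0.38] gap 49.94186491958423
ROW [-0.01, 0.0, -0.03, -0.001, -0.0, 0.0]
```

View pics/w6.png

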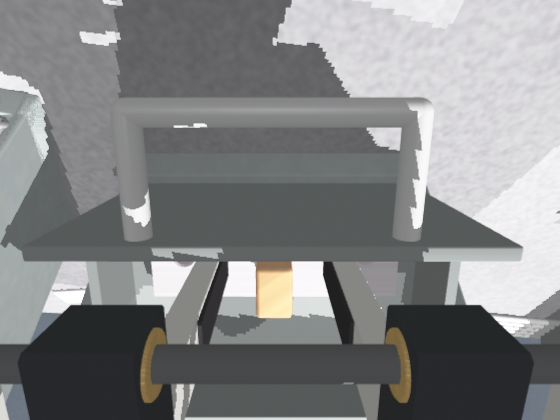

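servo_tool([
  [0,0,0,0,0,0],
  [0,0,0,0,0,0],
  [0,0,0,0,0,0],
  [0,0,0,0,0,0],
  [0,0,0,0,0,0],
  [0,0,0,0,0,0],
  [0,0,0,0,0,0],
  [0,0,0,0,0,0],
  [0,0,0,0,0,0],
  [0,0,0,0,0,0],
], gripper=0.5, grip_force=40)

```text
clock: 10.8
eef_pos: [621.5, -20.8, 89.2]
eef_rot: [-3.14, 0.645, -3.016]
wrist_force: [-3.2, -1.2, 5.4]
finger_gap: 15.7
```

servo_tool([
  [0,0,-0.2,0,0,0],
  [-0.1,0,-0.6,0,0,0],
  [-0.2,0,-1.4,0,0,0],
  [-0.3,0,-2.5,0,0,0],
  [-0.3,0,-4,0,0,0],
  [-0.3,0,-6,0,0,0],
  [-0.3,0,-8,0,0,0],
  [-0.3,0,-10,0,0,0],
  [-0.3,0,-12,0,0,0],
  [-0.3,0,-12,0,0,0],
])

```text
clock: 11.63
eef_pos: [551.4, -29.5, 189.7]
eef_rot: [-3.138, 0.647, -3.015]
wrist_force: [-0.1, -0.6, -2.6]
finger_gap: 15.8
```

```bash
python3 - <<'E'
from h import *
c,T=wshot("w7")
delta([520,100,230],[3.1416,0,.0266-np.pi])
E
```

```text
t 11.68 pos [551.95 -29.49 188.29] rot [-3.14  0.65 -3.02] F [ 0.75 -0.35 -4.45] gap 15.799370881909274
ROW [-1.28, 13.24, -4.3, 0.029, 0.646, 0.095]
```

View pics/w7.png

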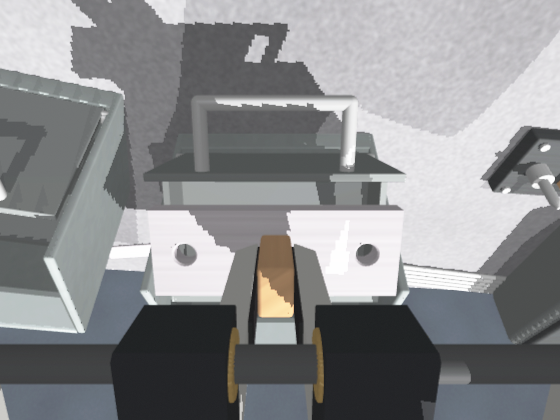

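servo_tool([
  [-0.1,1.3,-0.8,0.003,0.08,0.01],
  [-0.2,2.8,-1.6,0.006,0.16,0.02],
  [-0.4,4.3,-2.4,0.01,0.24,0.03],
  [-0.6,5.8,-3,0.014,0.32,0.045],
  [-0.8,7.3,-3.6,0.018,0.4,0.06],
  [-1,8.8,-4.3,0.022,0.48,0.07],
  [-1.2,10.3,-4.3,0.026,0.56,0.085],
  [-1.28,11.8,-4.3,0.029,0.646,0.095],
  [-1.28,13.2,-4.3,0.029,0.646,0.095],
  [-1.28,13.2,-4.3,0.029,0.646,0.095],
])

```text
clock: 12.52
eef_pos: [520.6, 101.9, 226.8]
eef_rot: [3.14, -0.005, -3.113]
wrist_force: [-0.3, -0.1, -3.4]
finger_gap: 16.0
```

```bash
python3 - <<'E'
from h import *
delta([625,303.5,150],[3.1416,0,.0266-np.pi])
E
```

```text
t 12.52 pos [520.62 101.94 226.76] rot [ 3.14 -0.   -3.11] F [-0.33 -0.06 -3.36] gap 15.957121375728578
ROW [-11.06, 19.83, 7.66, 0.002, -0.005, 0.002]
```

servo_tool([
  [-1.1,2,0,0,-0.005,0],
  [-2.2,4,0,0,-0.005,0],
  [-3.4,6,0,0,-0.005,0],
  [-4.5,8,0,0,-0.005,0],
  [-5.6,10.5,1,0,-0.005,0],
  [-7,13,2,0,-0.005,0],
  [-8.3,15,3.5,0,-0.005,0],
  [-9.6,17,5,0,-0.005,0],
  [-10.5,19,6.5,0,-0.005,0],
  [-11.1,19.8,7.7,0,-0.005,0],
])

```text
clock: 13.35
eef_pos: [625.9, 302.5, 148.5]
eef_rot: [3.141, 0.001, -3.113]
wrist_force: [-0.7, -0.2, -3.2]
finger_gap: 15.5
```

servo_tool([
  [0,0,0,0,0,0],
  [0,0,0,0,0,0],
  [0,0,0,0,0,0],
  [0,0,0,0,0,0],
  [0,0,0,0,0,0],
  [0,0,0,0,0,0],
  [0,0,0,0,0,0],
  [0,0,0,0,0,0],
  [0,0,0,0,0,0],
  [0,0,0,0,0,0],
])

```text
clock: 14.18
eef_pos: [625.8, 300.8, 151.7]
eef_rot: [3.14, 0.003, -3.115]
wrist_force: [0.2, -0.0, -3.4]
finger_gap: 15.4
```

```bash
python3 - <<'E'
from h import *
c,T=wshot("w8")
delta([625,303.5,150],[3.1416,0,.0266-np.pi])
D=camera("side")["pixels"][:,:,::-1]; cv2.imwrite("pics/d8.png",cv2.resize(D[200:370,120:320],None,fx=3.5,fy=3.5))
E
```

```text
t 14.23 pos [625.83 300.83 151.63] rot [ 3.14  0.   -3.11] F [-1.22 -0.64 -3.3 ] gap 15.588498407834129
ROW [0.08, 0.27, 0.16, 0.001, 0.003, 0.0]
```

View pics/w8.png

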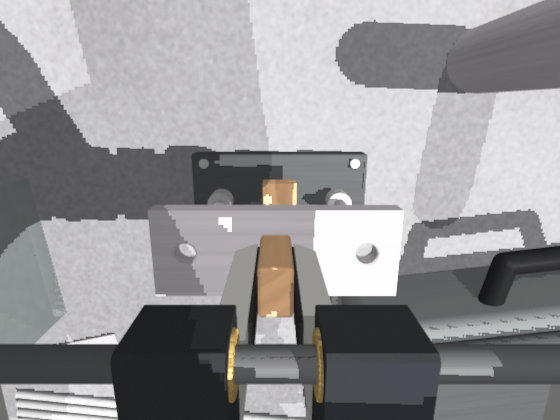

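View pics/d8.png

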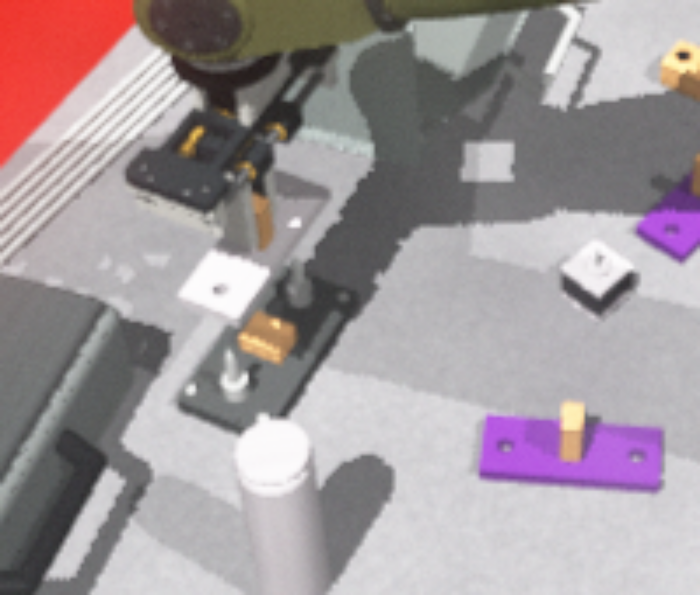

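```bash
python3 - <<'E'
import cv2
a=cv2.imread("pics/w8.png")[195:305,140:415]; cv2.imwrite("pics/w8c.png",cv2.resize(a,None,fx=2.9,fy=2.9,interpolation=cv2.INTER_CUBIC))
E
```

```text
(no output)
```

View pics/w8c.png

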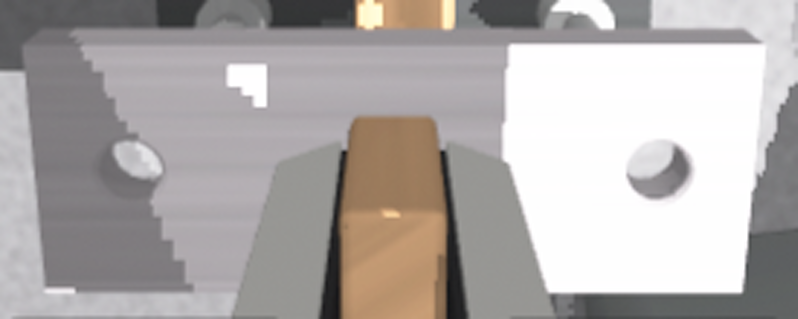

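```bash
python3 - <<'E'
from h import *
z=np.load("w8.npz");c={k:float(z[k]) for k in("fx","fy","cx","cy")};T=z["T"]
f=lambda x,y:((x+.5)/2.9+140-.5,(y+.5)/2.9+195-.5)
ip=np.array([f(*p) for p in[(25,45),(764,43),(743,291.5),(46,290.5),(134,167.5),(660,168.5)]])
ob=np.array([(-25,-68,12),(-25,68,12),(25,68,12),(25,-68,12),(0,-50,12),(0,50,12)],float)
K=np.array([[c["fx"],0,c["cx"]],[0,c["fy"],c["cy"]],[0,0,1]])
ok,r,t=cv2.solvePnP(ob,ip,K,None)
R=cv2.Rodrigues(r)[0];pp,_=cv2.projectPoints(ob,r,t,K,None);print((pp[:,0]-ip).round(1).tolist())
W=T@np.vstack([np.hstack([R,t]),[0,0,0,1]]);print("plate origin world",W[:3,3],"euler",Ro.from_matrix(W[:3,:3]).as_euler('xyz'))
st=read_state();print(st["eef_pos"],st["eef_rot"], "tool->plate",rpy(st["eef_rot"]).T@(W[:3,3]-st["eef_pos"]))
for zt in (141.5,142.3,143): 
    P=np.array([onz(c,*p,zt,T) for p in ip]);print(zt,P[:,:2].round(1).tolist(),P[:4].mean(0)[:2],P[4:].mean(0)[:2],np.linalg.norm(P[5]-P[4]))
    for a,b in((1,0),(2,3),(5,4)):print(np.arctan2(-(P[a]-P[b])[0],(P[a]-P[b])[1]).round(4))
E
```

```text
[[0.4, -0.9], [0.3, -0.2], [-0.0, -0.4], [0.4, 0.1], [-0.7, 0.9], [-0.4, 0.5]]
plate origin world [625.12 301.34 130.38] euler [-0.   -0.03  0.03]
[625.83 300.85 151.64] [ 3.14  0.   -3.11] tool->plate [ 0.76  0.49 21.27]
141.5 [[602.2, 232.4], [598.1, 368.6], [649.0, 370.6], [652.5, 233.2], [625.9, 251.5], [623.5, 351.7]] [625.45 301.18] [624.68 301.64] 100.23285907681006
0.0295
0.0248
0.0245
142.3 [[601.9, 232.7], [597.9, 368.3], [648.6, 370.3], [652.0, 233.5], [625.6, 251.7], [623.1, 351.5]] [625.11 301.17] [624.35 301.62] 99.80947980645017
0.0295
0.0248
0.0245
143 [[601.7, 232.9], [597.7, 368.0], [648.2, 370.0], [651.6, 233.7], [625.3, 251.9], [622.8, 351.3]] [624.82 301.16] [624.06 301.61] 99.4390229448852
0.0295
0.0248
0.0245
```

```bash
python3 - <<'E'
from h import *
delta([626.1,304.2,97],[np.pi,0,.0266-np.pi])
E
```

```text
t 14.28 pos [625.83 300.85 151.64] rot [ 3.14  0.   -3.11] F [-0.1  -0.67 -3.1 ] gap 15.9685461031721
ROW [-0.02, 0.33, 5.46, 0.001, 0.003, 0.001]
```

servo_tool([
  [-0.02,0.33,0.8,0.001,0.003,0],
  [-0.02,0.33,1.6,0.001,0.003,0],
  [-0.02,0.33,2.4,0.001,0.003,0],
  [-0.02,0.33,3.2,0.001,0.003,0],
  [-0.02,0.33,4,0.001,0.003,0],
  [-0.02,0.33,4.8,0.001,0.003,0],
  [-0.02,0.33,5.4,0.001,0.003,0],
  [-0.02,0.33,5.4,0.001,0.003,0],
  [-0.02,0.33,5.4,0.001,0.003,0],
  [-0.02,0.33,5.4,0.001,0.003,0],
])

```text
clock: 15.12
eef_pos: [626.3, 304.3, 98.2]
eef_rot: [3.141, 0.001, -3.115]
wrist_force: [0.6, 0.7, -3.2]
finger_gap: 16.0
```

```bash
python3 - <<'E'
from h import *
c,T=wshot("w9")
delta([626.1,304.2,97],[np.pi,0,.0266-np.pi])
a=cv2.imread("pics/w9.png")[195:305,140:415]; cv2.imwrite("pics/w9c.png",cv2.resize(a,None,fx=2.9,fy=2.9,interpolation=cv2.INTER_CUBIC))
D=camera("side")["pixels"][:,:,::-1]; cv2.imwrite("pics/d9.png",cv2.resize(D[240:340,150:260],None,fx=6,fy=6,interpolation=cv2.INTER_CUBIC))
E
```

```text
t 15.17 pos [626.37 304.3   98.31] rot [ 3.14  0.   -3.11] F [-0.09  0.45 -2.66] gap 16.030528491131882
ROW [0.03, -0.01, 0.13, 0.001, 0.001, 0.0]
```

View pics/w9c.png

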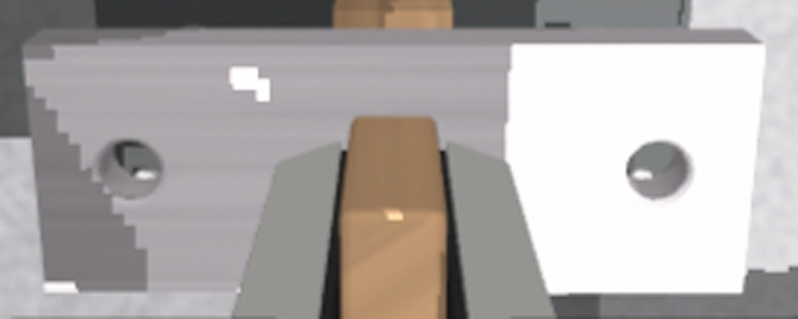

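View pics/d9.png

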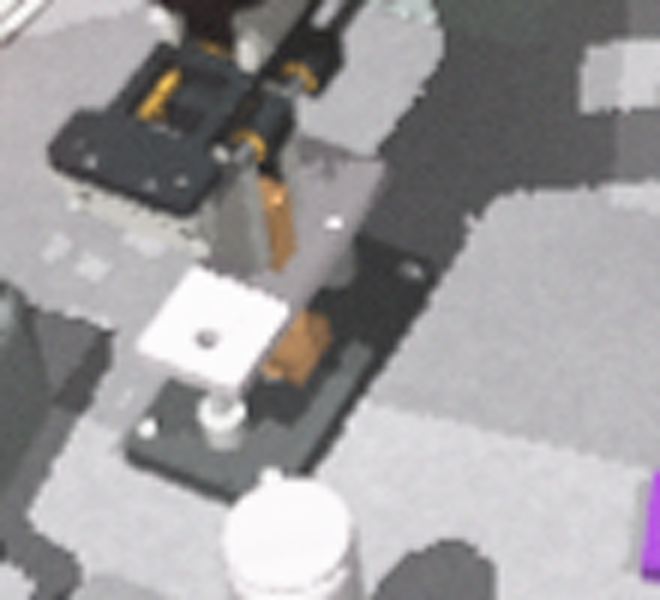

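```bash
python3 - <<'E'
from h import *
z=np.load("w9.npz");c={k:float(z[k]) for k in("fx","fy","cx","cy")};T=z["T"]
f=lambda x,y:((x+.5)/2.9+140-.5,(y+.5)/2.9+195-.5)
zt=98.3-9.3
H=[onz(c,*f(*p),zt,T) for p in[(131,168.5),(660,169)]]; P=[onz(c,*f(*p),69,T) for p in[(145,174),(641,175)]]
print(np.array(H),np.array(P), np.mean(H,0)-np.mean(P,0))
E
python3 - <<'E'
import cv2
a=cv2.imread("pics/w9.png")
o=cv2.hconcat([cv2.resize(a[238:268,165:205],None,fx=9,fy=9,interpolation=cv2.INTER_CUBIC),cv2.resize(a[238:268,350:390],None,fx=9,fy=9,interpolation=cv2.INTER_CUBIC)])
cv2.imwrite("pics/w9h.png",o)
E
```

```text
[[626.23 254.65  89.  ]
 [623.65 354.89  89.  ]] [[635.76 252.5   69.  ]
 [633.2  356.63  69.  ]] [-9.54  0.2  20.  ]
```

View pics/w9h.png

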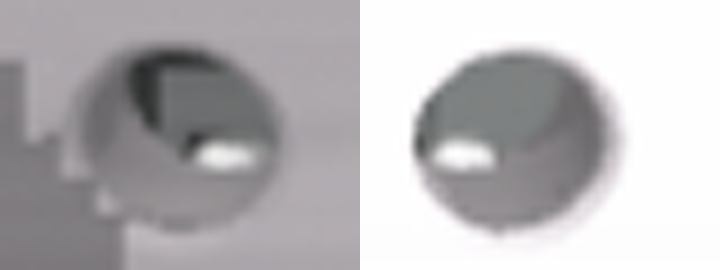

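```bash
python3 - <<'E'
from h import *
z=np.load("w9.npz");c={k:float(z[k]) for k in("fx","fy","cx","cy")};T=z["T"]
P=[onz(c,165+u/9-.5,238+v/9-.5,20,T) for u,v in[(225,155)]]+[onz(c,350+(u-360)/9-.5,238+v/9-.5,20,T) for u,v in[(463,156)]]
print(np.array(P))
print([proj(c,p,T) for p in ((626.6,255.2,69),(623.9,354.5,69))])
E
```

```text
[[656.58 240.72  20.  ]
 [653.22 369.61  20.  ]]
[array([193.62, 240.65]), array([358.56, 240.58])]
```

servo_tool([
  [0.02,0,0.2,0.001,0.001,0],
  [0.02,0,0.4,0.001,0.001,0],
  [0.02,0,0.6,0.001,0.001,0],
  [0.02,0,0.8,0.001,0.001,0],
  [0.02,0,1.0,0.001,0.001,0],
  [0.02,0,1.1,0.001,0.001,0],
  [0.02,0,1.2,0.001,0.001,0],
  [0.02,0,1.3,0.001,0.001,0],
  [0.02,0,1.3,0.001,0.001,0],
  [0.02,0,1.3,0.001,0.001,0],
])

```text
clock: 16.05
eef_pos: [625.9, 304.2, 84.7]
eef_rot: [-3.141, -0.001, -3.115]
wrist_force: [1.2, -0.7, -2.7]
finger_gap: 16.0
```

```bash
python3 - <<'E'
from h import *
c,T=wshot("w10")
delta([626.1,304.2,80],[np.pi,0,.0266-np.pi]);print(read_state()["moment"])
a=cv2.imread("pics/w10.png")
o=cv2.hconcat([cv2.resize(a[238:268,165:205],None,fx=9,fy=9,interpolation=cv2.INTER_CUBIC),cv2.resize(a[238:268,350:390],None,fx=9,fy=9,interpolation=cv2.INTER_CUBIC)])
cv2.imwrite("pics/w10h.png",o)
E
```

```text
t 16.1 pos [625.93 304.23  84.73] rot [-3.14 -0.   -3.11] F [-0.14 -0.01 -2.54] gap 15.798765888798197
ROW [-0.02, -0.0, 0.47, -0.001, -0.001, 0.0]
[ 0.03 -0.01  0.02]
```

View pics/w10h.png

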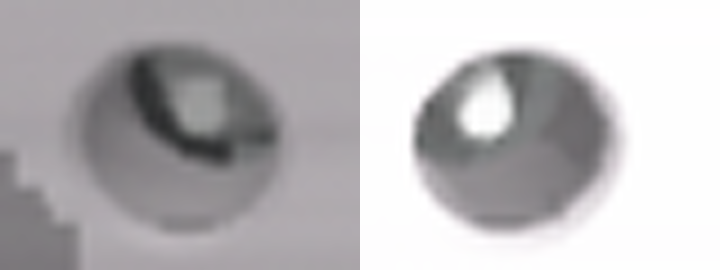

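```bash
python3 - <<'E'
from h import *
z=np.load("w10.npz");c={k:float(z[k]) for k in("fx","fy","cx","cy")};T=z["T"]
L=lambda u,v,h:onz(c,165+u/9-.5,238+v/9-.5,h,T); R_=lambda u,v,h:onz(c,350+(u-360)/9-.5,238+v/9-.5,h,T)
t=np.array([L(203,118,69),R_(486,122,69)]);h=np.array([L(181,137,75.4),R_(515,139,75.4)])
print(t,h,(h-t),(h-t).mean(0))
E
```

```text
[[627.15 254.2   69.  ]
 [624.68 354.36  69.  ]] [[625.81 254.39  75.4 ]
 [623.2  354.53  75.4 ]] [[-1.34  0.19  6.4 ]
 [-1.48  0.16  6.4 ]] [-1.41  0.17  6.4 ]
```

servo_tool([
  [-0.03,0,0,0,0,0],
  [-0.08,0,0,0,0,0],
  [-0.08,0,0.1,0,0,0],
  [-0.08,0,0.2,0,0,0],
  [-0.08,0,0.3,0,0,0],
  [-0.08,0,0.4,0,0,0],
  [-0.08,0,0.5,0,0,0],
  [-0.08,0,0.6,0,0,0],
  [-0.08,0,0.6,0,0,0],
  [-0.08,0,0.6,0,0,0],
])

```text
clock: 16.93
eef_pos: [626.7, 304.2, 78.6]
eef_rot: [-3.141, -0.001, -3.115]
wrist_force: [-0.3, 0.2, -2.8]
finger_gap: 15.9
```

```bash
python3 - <<'E'
from h import *
c,T=wshot("w11")
delta([626.1,304.2,80],[np.pi,0,.0266-np.pi]);print(read_state()["moment"])
a=cv2.imread("pics/w11.png")
o=cv2.hconcat([cv2.resize(a[238:268,165:205],None,fx=9,fy=9,interpolation=cv2.INTER_CUBIC),cv2.resize(a[238:268,350:390],None,fx=9,fy=9,interpolation=cv2.INTER_CUBIC)])
cv2.imwrite("pics/w11h.png",o)
E
```

```text
t 16.98 pos [626.69 304.23  78.66] rot [-3.14 -0.   -3.11] F [ 0.62 -0.52 -2.53] gap 15.796777710762305
ROW [0.06, -0.0, -0.13, -0.001, -0.001, 0.0]
[ 0.04  0.01 -0.03]
```

View pics/w11h.png

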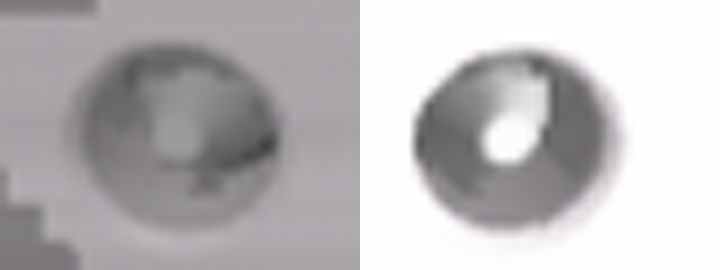

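servo_tool([
  [0,0.01,0.2,0,0,0],
  [0,0.02,0.4,0,0,0],
  [0,0.03,0.6,0,0,0],
  [0,0.03,0.8,0,0,0],
  [0,0.03,1.0,0,0,0],
  [0,0.03,1.2,0,0,0],
  [0,0.03,1.4,0,0,0],
  [0,0.03,1.6,0,0,0],
  [0,0.03,1.8,0,0,0],
  [0,0.03,1.9,0,0,0],
])

```text
clock: 17.82
eef_pos: [626.6, 304.5, 59.3]
eef_rot: [-3.141, -0.001, -3.115]
wrist_force: [-0.5, -0.5, -2.8]
finger_gap: 15.8
```

Free of contact. Now the last few mm slowly.

servo_tool([
  [0,0,0.04,0,0,0],
  [0,0,0.08,0,0,0],
  [0,0,0.12,0,0,0],
  [0,0,0.16,0,0,0],
  [0,0,0.2,0,0,0],
  [0,0,0.22,0,0,0],
  [0,0,0.24,0,0,0],
  [0,0,0.26,0,0,0],
  [0,0,0.28,0,0,0],
  [0,0,0.28,0,0,0],
])

```text
clock: 18.65
eef_pos: [626.6, 304.5, 56.8]
eef_rot: [-3.141, -0.001, -3.115]
wrist_force: [-0.6, 0.4, -2.6]
finger_gap: 15.6
```

servo_tool([
  [0,0,0.02,0,0,0],
  [0,0,0.04,0,0,0],
  [0,0,0.06,0,0,0],
  [0,0,0.08,0,0,0],
  [0,0,0.1,0,0,0],
  [0,0,0.1,0,0,0],
  [0,0,0.1,0,0,0],
  [0,0,0.1,0,0,0],
  [0,0,0.1,0,0,0],
  [0,0,0.1,0,0,0],
])

```text
clock: 19.48
eef_pos: [626.7, 304.5, 55.9]
eef_rot: [-3.141, -0.001, -3.115]
wrist_force: [0.7, 1.0, -2.5]
finger_gap: 15.6
```

servo_tool([
  [0,0,0.02,0,0,0],
  [0,0,0.04,0,0,0],
  [0,0,0.06,0,0,0],
  [0,0,0.08,0,0,0],
  [0,0,0.1,0,0,0],
  [0,0,0.1,0,0,0],
  [0,0,0.1,0,0,0],
  [0,0,0.1,0,0,0],
  [0,0,0.1,0,0,0],
  [0,0,0.1,0,0,0],
])

```text
clock: 20.32
eef_pos: [626.7, 304.5, 55.7]
eef_rot: [-3.141, -0.001, -3.115]
wrist_force: [-4.2, -2.6, 7.4]
finger_gap: 16.0
```

```bash
python3 - <<'E'
from h import *
c,T=wshot("w12")
delta([626.1,304.2,54],[np.pi,0,.0266-np.pi]);print(read_state()["moment"])
D=camera("side")["pixels"][:,:,::-1]; cv2.imwrite("pics/d12.png",cv2.resize(D[240:340,150:260],None,fx=6,fy=6,interpolation=cv2.INTER_CUBIC))
E
```

```text
t 20.37 pos [626.77 304.51  55.77] rot [-3.14 -0.   -3.11] F [-4.49 -2.51  6.55] gap 15.575865720174324
ROW [0.07, -0.03, 0.18, -0.001, -0.001, 0.0]
[-0.39  0.97 -0.  ]
```

View pics/w12.png

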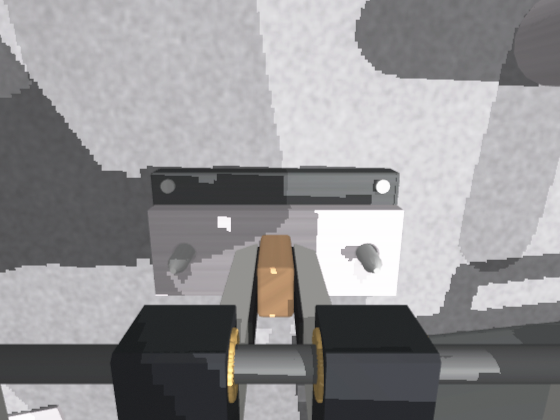

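View pics/d12.png

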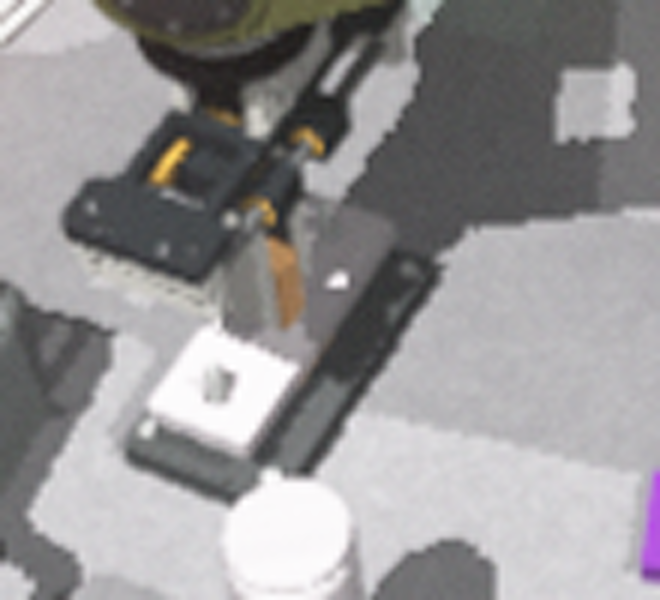

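servo_tool([
  [0,0,0,0,0,0],
  [0,0,0,0,0,0],
  [0,0,0,0,0,0],
  [0,0,0,0,0,0],
  [0,0,0,0,0,0],
  [0,0,-0.5,0,0,0],
  [0,0,-1.5,0,0,0],
  [0,0,-3,0,0,0],
  [0,0,-5,0,0,0],
  [0,0,-7,0,0,0],
], gripper=4.5)

```text
clock: 21.25
eef_pos: [626.7, 304.6, 126.5]
eef_rot: [-3.141, -0.001, -3.115]
wrist_force: [-0.5, -1.2, 0.3]
finger_gap: 44.9
```

```bash
python3 - <<'E'
from h import *
c,T=wshot("w13")
delta([560,200,250],[np.pi,0,np.pi/2+.125])
D=camera("side")["pixels"][:,:,::-1]; cv2.imwrite("pics/d13.png",cv2.resize(D[240:340,150:260],None,fx=6,fy=6,interpolation=cv2.INTER_CUBIC))
E
```

```text
t 21.3 pos [628.16 305.2  131.56] rot [ 3.14  0.01 -3.11] F [-0.53  0.37  4.05] gap 45.116413623071516
ROW [7.04, -10.31, -11.9, 0.005, 0.003, 1.473]
```

View pics/w13.png

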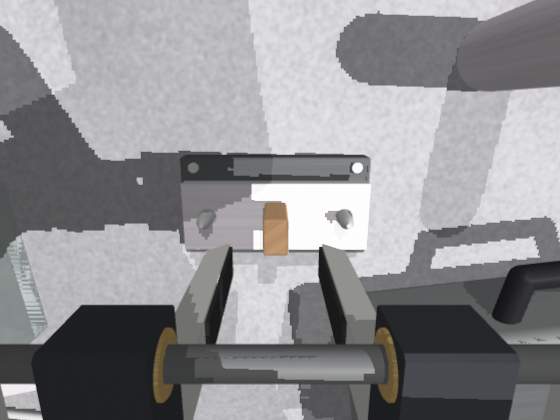

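View pics/d13.png

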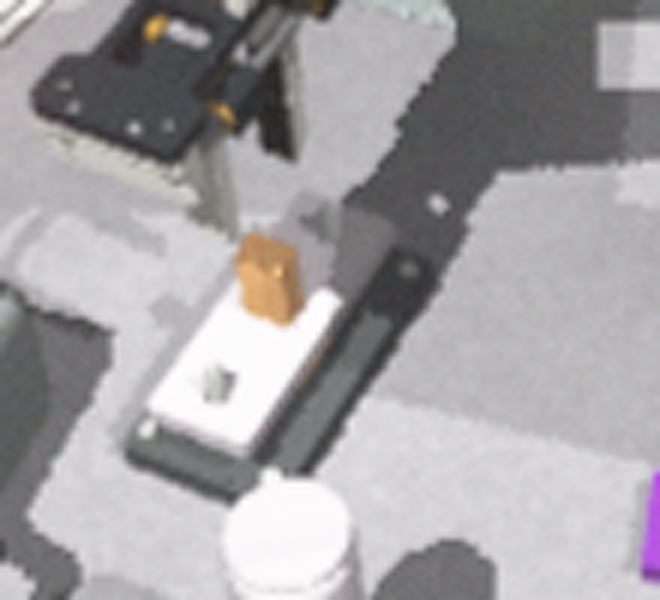

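```bash
python3 - <<'E'
from h import *
delta([530,-33.4,240],[np.pi,0,np.pi/2+.125])
E
```

```text
t 21.35 pos [628.21 305.22 129.78] rot [ 3.14  0.01 -3.11] F [-0.7   0.1  -0.48] gap 45.06578865008509
ROW [10.68, -33.57, -11.13, 0.005, 0.003, 1.473]
```

servo_tool([
  [0.5,0,-3.5,0,0,0.12],
  [1,-2,-7,0,0,0.24],
  [2,-5,-10,0,0,0.36],
  [3,-9,-11.1,0,0,0.48],
  [4,-13,-11.1,0,0,0.6],
  [5,-17,-11.1,0,0,0.72],
  [6,-21,-11.1,0,0,0.84],
  [7,-25,-11.1,0,0,0.96],
  [8,-29,-11.1,0,0,1.08],
  [9,-32,-11.1,0,0,1.2],
], gripper=2.4)

```text
clock: 22.18
eef_pos: [544.6, -20.3, 236.1]
eef_rot: [-3.14, 0.001, 1.962]
wrist_force: [0.3, 0.6, 0.6]
finger_gap: 23.8
```

```bash
python3 - <<'E'
from h import *
delta([530,-33.4,170],[np.pi,0,np.pi/2+.125])
E
```

```text
t 22.18 pos [544.57 -20.28 236.11] rot [-3.14  0.    1.96] F [0.26 0.59 0.59] gap 23.761526914744696
ROW [-0.65, -1.84, 6.61, -0.001, 0.001, 0.266]
```

servo_tool([
  [-0.2,-0.6,1,0,0,0.1],
  [-0.4,-1.2,2,0,0,0.2],
  [-0.65,-1.84,3,0,0,0.266],
  [-0.65,-1.84,4,0,0,0.266],
  [-0.65,-1.84,5,0,0,0.266],
  [-0.65,-1.84,6,0,0,0.266],
  [-0.65,-1.84,6.6,0,0,0.266],
  [-0.65,-1.84,6.6,0,0,0.266],
  [-0.65,-1.84,6.6,0,0,0.266],
  [-0.65,-1.84,6.6,0,0,0.266],
])

```text
clock: 23.02
eef_pos: [531.3, -30.7, 170.6]
eef_rot: [-3.141, 0.001, 1.703]
wrist_force: [0.1, -0.6, 0.7]
finger_gap: 23.8
```

```bash
python3 - <<'E'
from h import *
c,T=wshot("w14")
delta([530,-33.4,63],[np.pi,0,np.pi/2+.125])
a=cv2.imread("pics/w14.png")
E
```

```text
t 23.07 pos [531.33 -30.74 170.74] rot [-3.14  0.    1.7 ] F [-0.1  -0.19  0.19] gap 23.98073188022143
ROW [-0.24, -0.16, 10.77, -0.0, 0.001, 0.007]
```

View pics/w14.png

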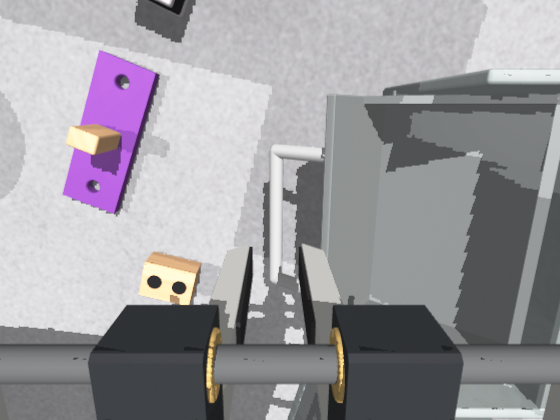

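```bash
python3 - <<'E'
from h import *
z=np.load("w14.npz");c={k:float(z[k]) for k in("fx","fy","cx","cy")};T=z["T"]
e=np.array([.992,.125,0])
o=np.array([530,-33.4,0])
for p in[(276.5,150),(275.5,270)]: print(onz(c,*p,82.8,T), (onz(c,*p,82.8,T)-o)@e)
print((onz(c,328,150,117,T)-o)@e)
E
```

```text
[525.07  16.86  82.8 ] 1.3959317230120396
[536.82 -76.52  82.8 ] 1.3726111822946194
33.5961263983224
```

servo_tool([
  [-0.24,-0.16,1,0,0,0.007],
  [-0.24,-0.16,2.5,0,0,0.007],
  [-0.24,-0.16,4,0,0,0.007],
  [-0.24,-0.16,5.5,0,0,0.007],
  [-0.24,-0.16,7,0,0,0.007],
  [-0.24,-0.16,8.5,0,0,0.007],
  [-0.24,-0.16,10,0,0,0.007],
  [-0.24,-0.16,10.8,0,0,0.007],
  [-0.24,-0.16,10.8,0,0,0.007],
  [-0.24,-0.16,10.8,0,0,0.007],
])

```text
clock: 23.9
eef_pos: [529.6, -33.6, 62.3]
eef_rot: [-3.14, 0.001, 1.696]
wrist_force: [0.6, -1.3, 0.4]
finger_gap: 23.7
```

servo_tool([
  [0,0.0,0,0,0,0],
  [0,0.2,0,0,0,0],
  [0,0.4,0.0,0,0,0],
  [0,0.6,-0.35,0,0,0],
  [0,0.85,-0.75,0,0,0],
  [0,1.2,-1.3,0,0,0],
  [0,1.6,-1.8,0,0,0],
  [0,2.0,-2.25,0,0,0],
  [0,2.4,-2.65,0,0,0],
  [0,2.8,-3.0,0,0,0],
], gripper=1.5)

```text
clock: 24.73
eef_pos: [556.9, -30.0, 93.5]
eef_rot: [-3.138, 0.001, 1.696]
wrist_force: [-15.4, -2.0, 12.2]
finger_gap: 15.1
```

servo_tool([
  [0,0.4,-0.35,0,0,0],
  [0,0.8,-0.65,0,0,0],
  [0,1.2,-0.95,0,0,0],
  [0,1.6,-1.2,0,0,0],
  [0,1.9,-1.4,0,0,0],
  [0,2.2,-1.6,0,0,0],
  [0,2.4,-1.7,0,0,0],
  [0,2.55,-1.8,0,0,0],
  [0,2.65,-1.85,0,0,0],
  [0,2.7,-1.85,0,0,0],
])

```text
clock: 25.57
eef_pos: [584.4, -26.6, 110.7]
eef_rot: [-3.14, 0.001, 1.696]
wrist_force: [-2.1, -0.8, 1.6]
finger_gap: 15.1
```

```bash
python3 - <<'E'
from h import *
c,T=wshot("w15")
delta([582,-26.8,109],[np.pi,0,np.pi/2+.125])
D=camera("side")["pixels"][:,:,::-1]; cv2.imwrite("pics/d15.png",cv2.resize(D[100:270,170:370],None,fx=3.5,fy=3.5))
E
```

```text
t 25.62 pos [584.36 -26.58 110.56] rot [-3.14  0.    1.7 ] F [ 0.2  -0.17  0.49] gap 15.218627160803173
ROW [0.01, -0.24, 0.16, -0.001, 0.001, -0.0]
```

View pics/w15.png

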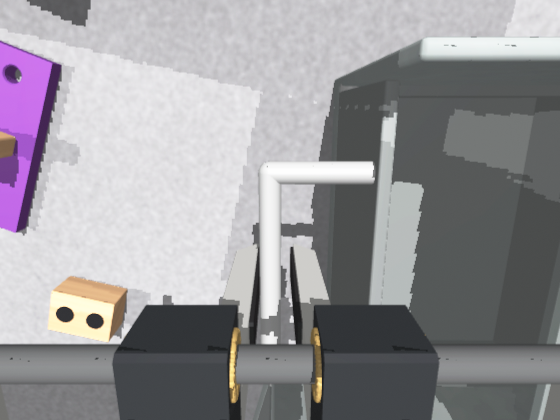

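View pics/d15.png

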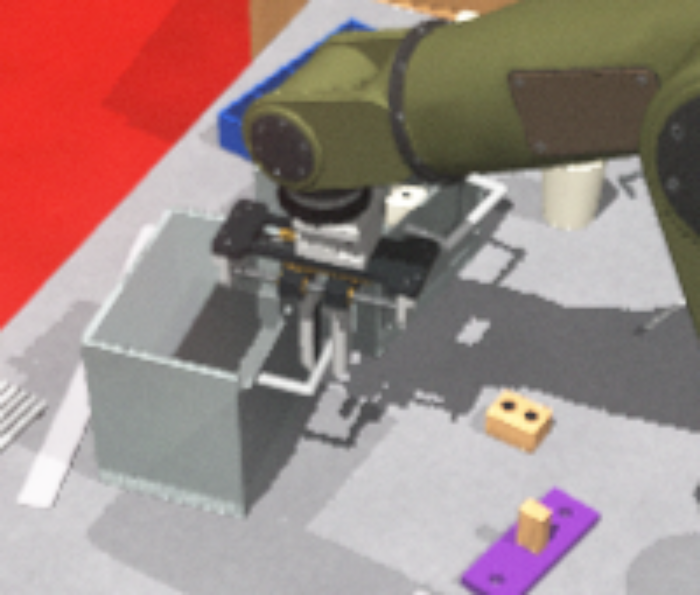

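servo_tool([
  [0,0.03,0,0,0,0],
  [0,0.06,0,0,0,0],
  [0,0.09,0,0,0,0],
  [0,0.12,0,0,0,0],
  [0,0.15,0,0,0,0],
  [0,0.18,0,0,0,0],
  [0,0.21,0,0,0,0],
  [0,0.24,0,0,0,0],
  [0,0.27,0,0,0,0],
  [0,0.3,0,0,0,0],
])

```text
clock: 26.5
eef_pos: [585.6, -26.5, 110.5]
eef_rot: [-3.136, 0.0, 1.696]
wrist_force: [-18.0, -2.5, 9.4]
finger_gap: 15.3
```

servo_tool([
  [0,-0.1,0,0,0,0],
  [0,-0.2,0,0,0,0],
  [0,-0.35,0,0,0,0],
  [0,-0.4,0,0,0,0],
  [0,-0.4,0,0,0,0],
  [0,-0.4,-1.5,0,0,0],
  [0,-0.4,-4,0,0,0],
  [0,-0.4,-8,0,0,0],
  [0,-0.4,-12,0,0,0],
  [0,-0.4,-15,0,0,0],
], gripper=2.6)

```text
clock: 27.33
eef_pos: [583.6, -26.6, 264.1]
eef_rot: [3.14, 0.001, 1.696]
wrist_force: [-0.1, -0.0, 0.3]
finger_gap: 26.4
```

servo_tool([
  [0,-2,0,0,0,0],
  [0,-5,0,0,0,0],
  [0,-9,0,0,0,0],
  [0,-13,0,0,0,0],
  [0,-15,0,0,0,0],
  [0,-15,0,0,0,0],
  [0,-15,0,0,0,0],
  [0,-15,0,0,0,0],
  [0,-15,0,0,0,0],
  [0,-15,0,0,0,0],
])

```text
clock: 28.17
eef_pos: [435.2, -45.2, 260.5]
eef_rot: [-3.14, 0.0, 1.696]
wrist_force: [-0.8, 0.1, 0.5]
finger_gap: 26.6
```

```bash
python3 - <<'E'
from h import *
c,T=wshot("w16")
delta([582,-26.8,109],[np.pi,0,np.pi/2+.125])
D=camera("side")["pixels"][:,:,::-1]; cv2.imwrite("pics/d16.png",cv2.resize(D[100:370,140:400],None,fx=2.2,fy=2.2,interpolation=cv2.INTER_CUBIC))
S=camera("scene")["pixels"][:,:,::-1]; cv2.imwrite("pics/s16.png",S)
E
```

```text
t 28.22 pos [435.09 -45.2  260.48] rot [-3.14  0.    1.7 ] F [-0.47  0.55 -0.51] gap 26.102248862446707
ROW [-0.0, 14.83, 15.12, -0.002, 0.0, 0.0]
```

View pics/w16.png

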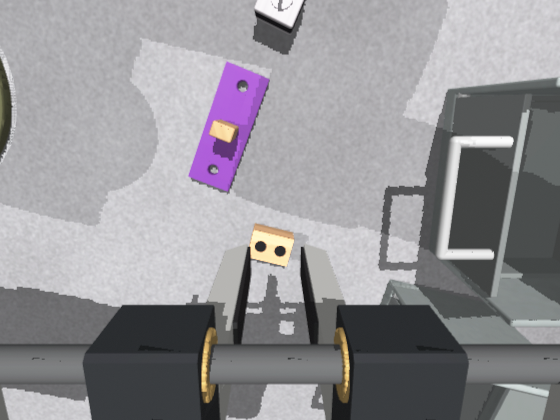

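View pics/d16.png

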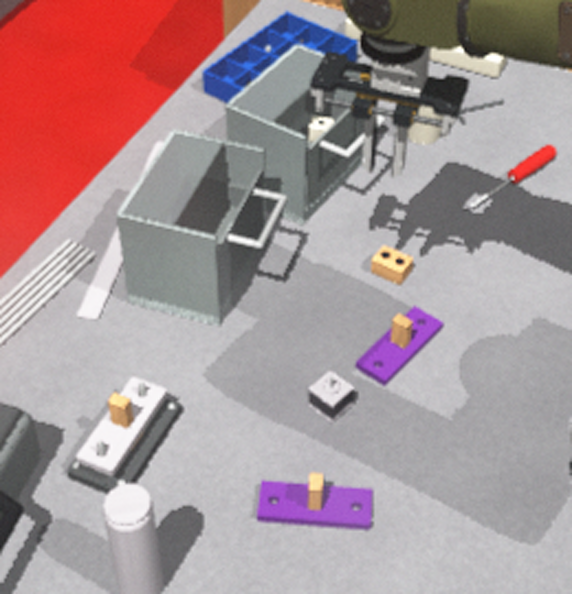

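View pics/s16.png

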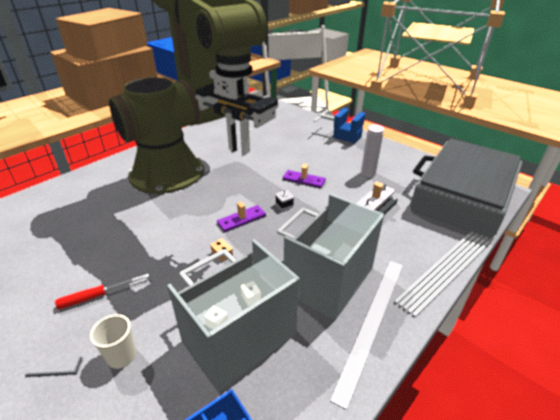

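```bash
python3 - <<'E'
from h import *
a=cv2.imread("pics/scene0.png");b=cv2.imread("pics/s16.png")
cv2.imwrite("pics/cmp.png",cv2.resize(cv2.hconcat([a[180:300,265:395],b[180:300,265:395]]),None,fx=3,fy=3,interpolation=cv2.INTER_CUBIC))
z=np.load("w16.npz");c={k:float(z[k]) for k in("fx","fy","cx","cy")};T=z["T"]
A=onz(c,453,141,130,T);B=onz(c,444,254,130,T);print(A,B,(A+B)/2)
# plate level check in w13 not settled; side view: top corners at z=47
D=camera("side");f=lambda x,y:((x)/2.2+140,(y)/2.2+100)
for p in [(132,378),(174,393),(77,459),(118,476)]: print(onz(D,*f(*p),47))
x=D["pixels"][260:330,165:230,::-1];cv2.imwrite("pics/d17.png",cv2.resize(x,None,fx=8,fy=8,interpolation=cv2.INTER_CUBIC))
E
```

```text
[574.3   23.35 130.  ] [591.74 -76.03 130.  ] [583.02 -26.34 130.  ]
[651.4  239.73  47.  ]
[590.53 237.41  47.  ]
[645.41 376.05  47.  ]
[587.96 375.31  47.  ]
```

View pics/cmp.png

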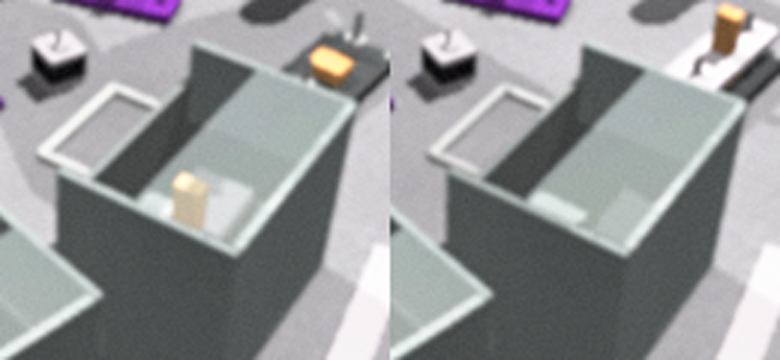

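View pics/d17.png

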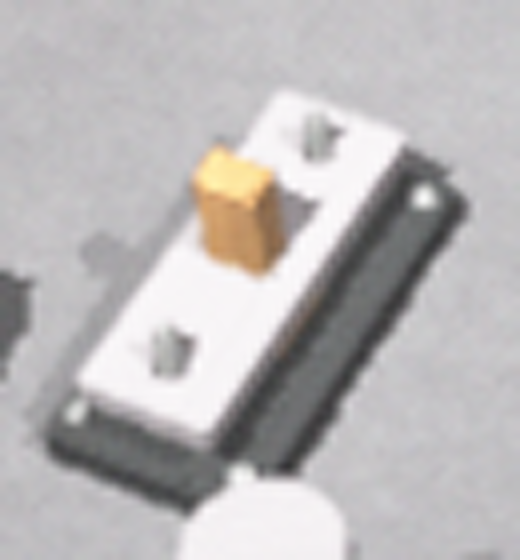

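```bash
python3 -c "
from cell import *
print(sign_off())"
```

```text
the job is handed in; nothing more can be done
None
```

The clamp plate is on the jig over both pins, grip up, and its bin is shut again. I handed the job in at about 28 s of the 64 s.

**What I did:**
- The plate was in the middle bin. I hooked its bar handle, tilted the bin to about 0.645 rad, gripped the plate square by its wooden grip and lifted it out level.
- I moved the plate 0.8 mm after looking through its holes at the pin tips, then lowered it slowly. There was no contact force until it met the collars, at a tool height of 55.7 mm against the 56.3 mm I expected. The contact force was about 10 N, and I released it there.
- I then pushed the bin shut until it met its stop at about 18 N, and backed away clear of everything.

**Last checks:**
- **Plate:** The side view shows it lying parallel on the jig with both pins through the holes. Its seated height comes from the contact height, as I did not measure it separately in the images.
- **Bin:** In the scene view the handle is in the same place as before I started. A wrist-camera measurement put it within about 1 mm of its starting position.
- **Other things:** The other bin, the motor, corner block, spray can and cup, and the two purple look-alikes look unmoved.

**What disagreed:**
- A wrist-camera fit of the held plate gave a pitch of about -0.03 rad, while the tool itself read level. I took this as image noise, and nothing at the seat contradicted it.
- Two estimates of the plate's position along x differed by about 1.4 mm before I made the 0.8 mm correction.

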